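Hang a screw bin from a grooved bench rail with an S-hook

TASK

Hang the bin of screws on the bench rail: take the flat-strip S-hook off its little stand and hook it over the rail so that it drops fully down into one of the rail's grooves and hangs there by itself. Then lift the bin, keeping it level so that no screws spill, and hang it by its wire handle in the hook's lower curl, so that it hangs free, straight and still with the hook still down in its groove. Feel your way and go gently, never forcing anything against the rail, and leave everything else on the bench where it is.

Things in the scene. Friction and masses are not known exactly. Their poses are not given: they have to be found in the camera images.
- rail: Hanging-rail stand, fixed. Origin on the bench midway between its two posts, below the bar; z up, y along the bar, x away from the robot's side. Posts (16 mm dia) at y = +-200 mm with clamp blocks 26 wide, 34 deep, 38 high round the bar. A loupe hangs from the bar at y = 105 to 195, down to 140 below it: use the bar from y = -100 to 80. It bears gentle handling only, pushes well under 20 N.
- bar_mid (a point): On the bar's axis midway between the posts, 270 mm above the bench (fixed to the posts). Steel bar 16 dia, with straight-walled grooves 15 wide, 10 dia (3 deep), every 30 mm along it. The bar sits pushed sideways in its clamps by an unknown amount: one groove centre lies anywhere within +-15 mm of this point along y, found by feel or sight. It stays put during the job.
- hook_stand: Low stand where the S-hook is parked, fixed. Origin on the bench below the middle of its bar; y along the bar, x away from the robot's side, z up. Bar 8 mm dia, axis 125 above the bench, between posts (8 dia) at y = +-85; wooden base x -33 to 27, y +-95, 6 high.
- s_hook: Loose S-hook of flat steel strip 10 mm wide (its y), 3 thick; 55 g, 111 high. Hangs upright on its stand's bar, 48.3 below that axis. Origin: middle of the straight shank, = centre of mass; z up, x to the upper tip's side (away from the robot). Shank runs from x -14, z 40 to x 14, z -40. On the rail the origin hangs 47.2 mm below the bar's axis in a groove, 44.1 on full diameter. Swings freely.
- hook_top (a point): Inside top of the S-hook's upper curl, 52 mm above its origin (rests on the bar). Curl: inner radius 12, centre 40 above the origin; it runs from the front end of the shank over the top to the back tip at x 16, whose lowest point is z 34 in the hook's frame. Mouth between tip and shank about 22 mm; the tip must pass over the bar to put the hook on or take it off.
- hook_low (a point): Where the middle of the bail wire lies when down in the S-hook's lower curl, 50.4 mm below the hook's origin. Lower curl: inner radius 12, centre 40 below the origin, open upwards on the -x side; its tip is at x -16, highest point z -34 in the hook's frame; mouth between tip and shank about 22 mm.
- screw_bin: Loose open plastic bin with small screws, 60 to 130 g, standing on the bench. Origin at the centre of its underside = below its centre of mass; 80 mm long in x, 56 wide in y, 45 high, walls 3. A rigid wire bail (4 dia) stands across its middle (x = 0). The side walls are free for fingers in front of and behind the bail (|x| from 5 to 40).
- bail_top (a point): Middle of the bail's top run (wire centre), 92 mm above the bin's underside. The bail goes from the side walls (y = +-30) up to z 60, slants in to y = +-12, z 80, then up as a narrow loop to the level top run at z 92 from y -10 to 10; the 10 wide hook strip fits inside it.
- phone_open: Bystander, loose: opened phone lying flat, 158 x 74 x 10, between the hook stand and the bin (mm). Origin at the centre of its underside. Leave it alone.
- phone_pale: Bystander, loose: pale phone lying flat, 158 x 74 x 9, on the right of the mat (mm). Origin at the centre of its underside. Leave it alone.
- flux_jar: Bystander, loose: round white jar with a screw cap, 44 across, 40 high, behind the rail (mm). Origin at the centre of its underside. Leave it alone.
- solder_tin: Bystander, loose: flat round aluminium tin, 55 across, 22 high, behind the rail (mm). Origin at the centre of its underside. Leave it alone.
- tape_dispenser: Bystander, loose: dark brown tape dispenser, 65 x 160, about 90 high, back left (mm). Origin at the centre of its underside. Leave it alone.
- driver_block: Bystander, loose: round aluminium block, 110 across, with eight standing precision screwdrivers, 123 high, back right (mm). Origin at the centre of its underside. Leave it alone.
- pen_cup: Bystander, loose: black cup, 76 across, with pens and tools standing in it, 150 high, far left (mm). Origin at the centre of its underside. Leave it alone.

How it is judged:
On the way:
1. the S-hook, let go and empty, hangs fully down in a groove of the rail (z of s_hook in the frame of rail between 0.2212 and 0.224 m and x of s_hook in the frame of rail between -0.01 and 0.01 m and y of s_hook in the frame of rail between -0.17 and 0.17 m and angle between the y axis of s_hook and the y axis of rail, either way round below 0.2 rad and contact force between s_hook and rail above 0.1 N and contact force between the fingers and s_hook below 0.05 N and contact force between s_hook and screw_bin below 0.02 N), for 0.3 s.
At the end, for the whole second after the job is handed in: The hook hangs fully down in a groove (within 1.3 mm of seated height, square within 0.2 rad), its lower curl below the bar within 12 mm; the bail top lies in the lower curl within 6 mm; the bin hangs level within 0.15 rad, at rest (under 0.04 m/s, 0.4 rad/s); robot clear (z of s_hook in the frame of rail between 0.2212 and 0.224 m and x of s_hook in the frame of rail between -0.01 and 0.01 m and y of s_hook in the frame of rail between -0.17 and 0.17 m and angle between the y axis of s_hook and the y axis of rail, either way round below 0.2 rad and contact force between s_hook and rail above 0.1 N and distance between bail_top and hook_low below 0.006 m and contact force between screw_bin and s_hook above 0.2 N and angle between screw_bin's own z axis and vertical below 0.15 rad and x of hook_low in the frame of rail between -0.012 and 0.012 m and linear speed of screw_bin below 0.04 m/s and angular speed of screw_bin below 0.4 rad/s); the robot touches nothing.
It fails at once if something pushes on the rail stand with more than 20 N (contact force between anything else and rail above 20 N).
It fails at once if the bin is tipped more than 0.5 rad (screws spill) (angle between screw_bin's own z axis and vertical above 0.5 rad).
It fails at once if a bystander is shifted by more than 20 mm (distance of any of phone_open, phone_pale, flux_jar, solder_tin, tape_dispenser, driver_block, pen_cup from where it was at the start of the episode above 0.02 m).
It also fails if it takes over 72 s, if anything falls off the work surface, if the arm or the gripper's body presses on something with over 40 N, if the wrist force passes 120 N, or if a joint passes its speed limit or range.

ROBOT

A 7-joint arm with a two-finger parallel gripper is mounted at the origin on the work surface. World frame = base frame: x ahead of the robot, y to its left, z up, the work surface at z = 0. Lengths are in m, angles in rad, forces in N, time in s.
With the tool pointing down it reaches from about 0.4 to 0.85 m from the base axis. Payload 10.4 kg.
Tool frame: the origin (TCP) lies at the very end of the fingers, on their centre line; the grasp point (between the pads) lies 19 mm behind it; y points along the fingers, x is the direction in which the jaws open and shut, and the axes are right-handed (so a half turn about y gives the same grasp; the last joint's range is limited). The gripper opens to 87 mm and grips with 3 to 60 N. Pads are 19 mm wide; open, the fingers measure 117 mm over their backs; the gripper's body (75 mm by 190 mm) begins 51 mm behind the grasp point.
Start: joints at [-1.294, 0.332, -0.065, 1.46, 0.022, 1.35, -0.088], TCP at [0.185, 0.597, 0.223] pointing down, gripper open.
Joint ranges: [-2.6, 2.6], [-0.5, 2.12], [-1.47, 1.34], [0.16, 2.42], [-1.27, 4.41], [0.06, 2.06], [-2.6, 2.6]. Speed limits (rad/s): [2.22, 2.22, 2.79, 2.79, 3.14, 3.14, 3.14].

INTERFACE

Orientations are given as a unit quaternion [x, y, z, w].
In Python, from bench import readout, vision, r gives the robot as it stands.
- The arm moves only by the tool arm_command, never from a script. Its argument "targets" is a list that holds one entry, the list of rows, each a list of 6 numbers: the shift along the tool's x, y, z in m, then the turn, a rotation vector about the tool's x, y, z in degrees. A call has 1 to 12 rows; each row shifts and turns the commanded pose from where the row before left it, along the tool's axes as they then stand; what a row does not reach is not made up. A row lasts 1/12 s, in which the tool goes at most 41.7 mm and 7.16 degrees, less where a joint would pass 70% of its speed; a pose out of reach is approached as far as the arm can. A call is refused whole if a number of a shift passes 0.0417 or a number of a turn 7.16, either way. A call with a gripper value outside its range is refused whole. "hand" is the opening, from 0 (shut) to 1 (fully open), set as the call begins (left out, the last holds). The fingers move at their own pace and stop on an object; "grip_force" is the grip in N (left out, the last holds). Time passes only in rows, so rows that do not move let the fingers close. It gives the time, the measured TCP pose, the force and the opening at its end, in the units of the state.
- readout.read_state(): the state, without advancing time (a new reading comes with each control period).
- vision.camera(name): name is "scene" or "top" or "wrist"; returns a dict with "pixels" (384x512x3 uint8, blue, green, red), "fovy" (degrees; the focal length in pixels is half the picture's height over the tangent of half this angle, whatever the lens; pixels are square), "cx", "cy" (the principal point, pixels), "R" (3x3) and "t" (3): a world point X has camera coordinates R X + t; the wrist camera has in their place "mount" (4x4, takes a point from camera to tool coordinates, whose origin is the TCP and whose axes are the tool frame's). Camera axes: x right, y down, z forward; pixel columns grow to the right and rows downward; lengths in m; the calibration is good to about 2 mm. A picture is of the moment at which its call begins: read the wrist's pose just before it. There is no depth.
- r.close_job(): hands the job in, once; it reports no verdict.
The state is a dict: "time": time; "joint_positions": joint angles; "joint_vel": joint speeds; "joint_torque": joint torques, N m; "ee_pos": TCP position; "eef_rot": TCP orientation; "ft_force": force on the tool from outside, world axes, zero at the start; "torque": the same for the moment, N m; "width": finger opening in m.
Only numpy, scipy, OpenCV 4.12 (cv2) and the standard library are available. Lean on these libraries where they do the work, as an engineer would, in place of code of your own. Each camera call takes 0.05 s, during which the arm holds its last target.

## Working session

There is one attempt and no reset: what is moved stays moved. The work goes in short steps, Python scripts to look and compute and a tool call to move; the robot and the scene stay as the last step left them, time stands still between calls to the robot, and variables do not carry over. Pictures are saved under pics/ and viewed, and the job is handed in when it is done.

Besides the shell and the picture viewer there is one more tool, called in YAML: its name, and indented under it one key for each argument. arm_command: Moves the arm, as the interface text tells. Its arguments: {"type":"object","properties":{"targets":{"type":"array","items":{"type":"array","items":{"type":"array","items":{"type":"number"}}}},"hand":{"type":"number"},"grip_force":{"type":"number"}},"required":["targets"]}

```bash
ls; mkdir -p pics; python3 - <<'E'
from bench import readout, vision, r
import cv2
s=readout.read_state(); print(s)
for n in("scene","top","wrist"):
    c=vision.camera(n); cv2.imwrite(f"pics/{n}0.png",c["pixels"])
    print(n,{k:v for k,v in c.items() if k!="pixels"})
E
```

```text
pics
{'time': 0.0, 'joint_positions': array([-1.29361392,  0.33285518, -0.06467315,  1.46093472,  0.02157686,
        1.34986957, -0.08852578]), 'joint_vel': array([-5.88988604e-04, -9.33452479e-04, -4.76175913e-04, -2.54689819e-04,
       -4.86652461e-05,  1.99007458e-03, -2.70676626e-04]), 'joint_torque': array([-1.01361138e-04, -6.23279500e+01,  2.43035116e-02, -3.89862835e+01,
       -6.14277553e-02,  4.02714859e-02,  1.65510774e-04]), 'ee_pos': array([0.18447225, 0.59676398, 0.22176742]), 'eef_rot': array([ 0.56936805,  0.41933819, -0.42009823, -0.56876444]), 'ft_force': array([0.41684524, 0.3834141 , 0.3511714 ]), 'torque': array([-0.00061475,  0.00464154,  0.03807097]), 'width': 0.08728880822940252}
scene {'fovy': 54.197570142012445, 'cx': 256.03816409425315, 'cy': 189.40803106744897, 'R': array([[-0.69415592,  0.71967954,  0.01445392],
       [ 0.43042541,  0.43108735, -0.79303068],
       [-0.57695886, -0.54426561, -0.6090102 ]]), 't': array([ 0.44607639, -0.10821955,  1.6647374 ])}
top {'fovy': 48.06159930756939, 'cx': 257.10944578558224, 'cy': 181.7137987864072, 'R': array([[ 0.01679923, -0.99981066, -0.00981977],
       [-0.98300061, -0.01471931, -0.1830113 ],
       [ 0.18283211,  0.01272729, -0.98306177]]), 't': array([-0.00448526,  0.63631017,  1.44546706])}
wrist {'fovy': 66.02094993736463, 'cx': 252.9127513146531, 'cy': 190.6261848553074, 'mount': array([[ 9.99998980e-01, -5.72939164e-04, -1.30800813e-03,
        -1.00752258e-03],
       [ 1.07980926e-03, -2.95994518e-01,  9.55189028e-01,
        -1.63511925e-01],
       [-9.34428437e-04, -9.55189467e-01, -2.95993597e-01,
         8.18101536e-02],
       [ 0.00000000e+00,  0.00000000e+00,  0.00000000e+00,
         1.00000000e+00]])}
```

View pics/scene0.png

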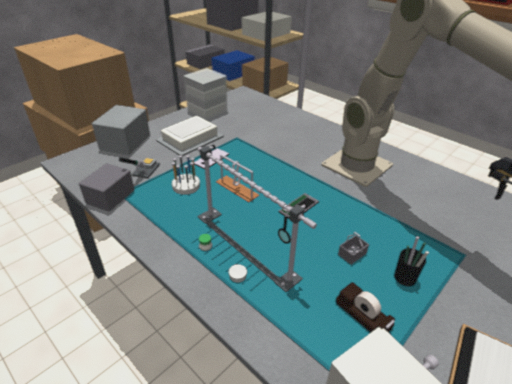

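View pics/top0.png

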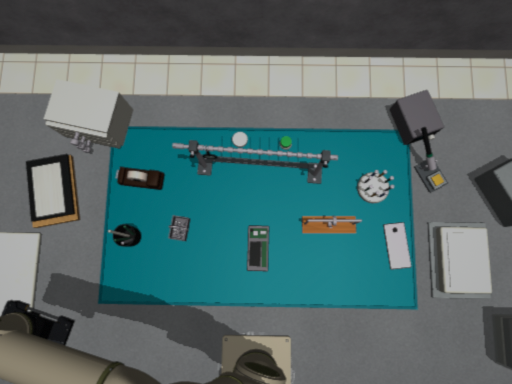

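View pics/wrist0.png

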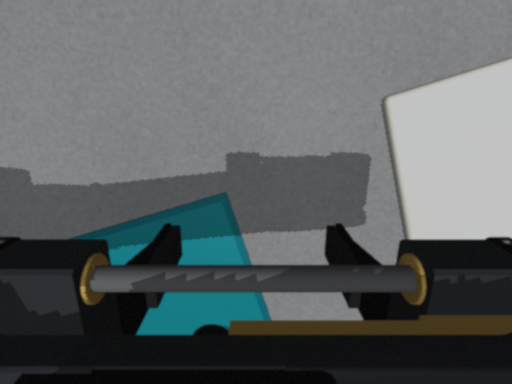

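```bash
cat > h.py <<'E'
import numpy as np, cv2
from scipy.spatial.transform import Rotation as Ro
from bench import readout, vision, r
def K(c):
    h=c["pixels"].shape[0]; f=h/2/np.tan(np.radians(c["fovy"]/2)); return f,c["cx"],c["cy"]
def ext(c,s=None):
    if "mount" in c:
        s=s or readout.read_state()
        M=np.eye(4);M[:3,:3]=Ro.from_quat(s["eef_rot"]).as_matrix();M[:3,3]=s["ee_pos"]
        W=M@c["mount"]; R=W[:3,:3].T; return R,-R@W[:3,3]
    return c["R"],c["t"]
def ray(c,uv,s=None):
    f,cx,cy=K(c);R,t=ext(c,s)
    d=R.T@np.array([(uv[0]-cx)/f,(uv[1]-cy)/f,1]);return -R.T@t,d/np.linalg.norm(d)
def onz(c,uv,z,s=None):
    o,d=ray(c,uv,s);return o+d*(z-o[2])/d[2]
def tri(*rays):
    A=0;b=0
    for o,d in rays:
        P=np.eye(3)-np.outer(d,d);A=A+P;b=b+P@o
    x=np.linalg.solve(A,b);return x,[np.linalg.norm((np.eye(3)-np.outer(d,d))@(x-o)) for o,d in rays]
def proj(c,X,s=None):
    f,cx,cy=K(c);R,t=ext(c,s);p=R@np.array(X)+t;return np.array([cx+f*p[0]/p[2],cy+f*p[1]/p[2]])
def snap(n,name,crop=None,k=4):
    s=readout.read_state();c=vision.camera(n);im=c["pixels"]
    if crop: x0,y0,x1,y1=crop; im=im[y0:y1,x0:x1]; im=cv2.resize(im,None,fx=k,fy=k,interpolation=cv2.INTER_CUBIC)
    cv2.imwrite("pics/"+name+".png",im);return c,s
def st():
    s=readout.read_state();R=Ro.from_quat(s["eef_rot"]).as_matrix()
    print("t",round(s["time"],2),"p",s["ee_pos"].round(4),"w",round(s["width"],4),"F",s["ft_force"].round(2),"\nR",R.round(4).tolist(),"\nq",s["joint_positions"].round(3));return s,R
E
python3 - <<'E'
from h import *
st()
snap("top","t1",(280,200,380,250),8)
snap("top","t2",(170,130,350,200),4)
snap("top","t3",(160,205,200,250),12)
snap("scene","s1",(170,130,330,300),4)
E
```

```text
t 0.15 p [0.1845 0.5968 0.222 ] w 0.0872 F [ 0.36  0.11 -0.3 ] 
R [[0.2954, -0.0003, -0.9554], [0.9554, -0.001, 0.2954], [-0.0011, -1.0, -0.0]] 
q [-1.294  0.333 -0.065  1.461  0.022  1.35  -0.089]
```

View pics/t1.png

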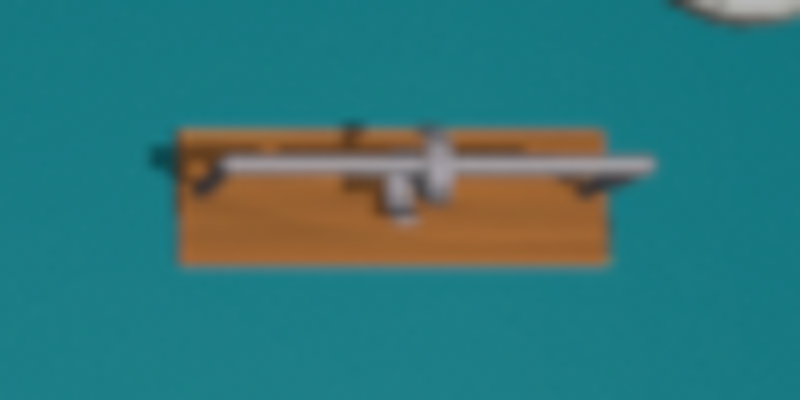

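View pics/t2.png

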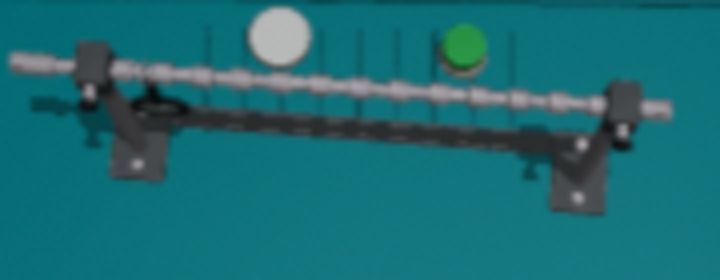

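View pics/t3.png

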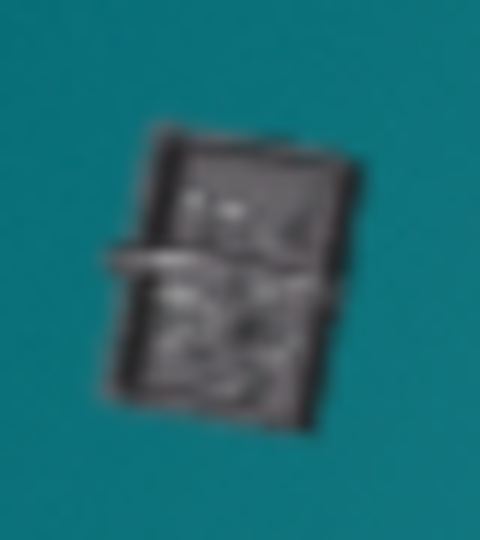

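View pics/s1.png

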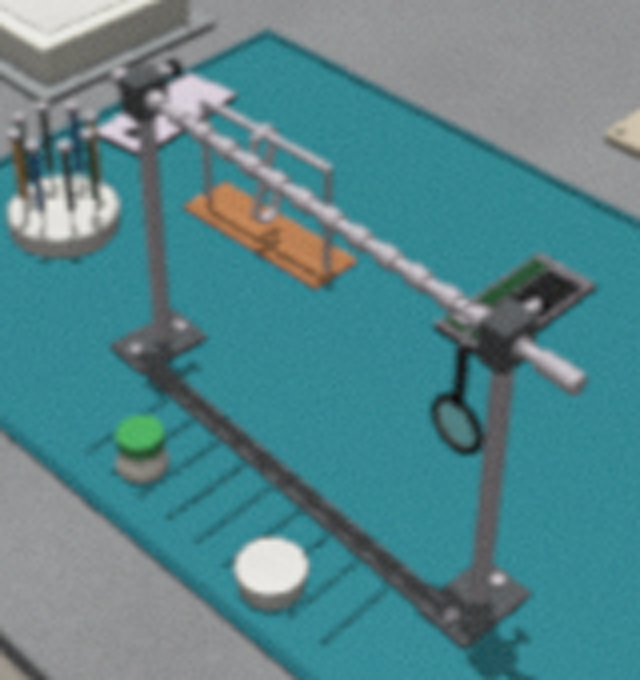

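```bash
python3 - <<'E'
from h import *
c=vision.camera("top")
def P(l,off,k,z):
    out=[]
    for u,v in l:
        x=onz(c,((u+.5)/k-.5+off[0],(v+.5)/k-.5+off[1]),z);out.append(x[:2].round(4).tolist())
    return out
print("stand bar+hook",P([(222,165),(655,165),(438,160)],(280,200),8,.128))
print("hooktop",P([(438,160)],(280,200),8,.131))
print("base",P([(180,130),(605,130),(610,265),(180,265)],(280,200),8,.006))
print("bar",P([(10,62),(670,108)],(170,130),4,.27))
print("clamp",P([(93,62),(625,102)],(170,130),4,.289))
print("bin",P([(160,125),(365,160),(315,430),(105,400)],(160,205),12,.045))
print("bail",P([(115,262),(330,290)],(160,205),12,.06),P([(230,265)],(160,205),12,.092))
E
```

```text
stand bar+hook [[0.4979, -0.1616], [0.5007, -0.3382], [0.5013, -0.2498]]
hooktop [[0.501, -0.2493]]
base [[0.525, -0.1558], [0.528, -0.3446], [0.4682, -0.3453], [0.4652, -0.1557]]
bar [[0.7066, 0.2638], [0.6777, -0.2375]]
clamp [[0.7023, 0.1973], [0.6771, -0.2008]]
bin [[0.5167, 0.2971], [0.5075, 0.2371], [0.4297, 0.2479], [0.4373, 0.3088]]
bail [[0.4757, 0.3048], [0.4687, 0.2429]] [[0.4729, 0.2657]]
```

arm_command:
  targets:
    - [[0,-0.03,0,0,-6,0],[0,-0.03,0,0,-6,0],[0,-0.03,0,0,-6,0],[0.0,-0.03,-0.035,0,0,0],[-0.02,-0.03,-0.035,0,0,0],[-0.035,0,-0.035,0,0,0],[-0.035,0,-0.035,0,0,0],[-0.035,0,-0.035,0,0,0],[-0.035,0,-0.035,0,0,0],[-0.035,0,-0.035,0,0,0],[-0.038,0,-0.01,0,0,0],[-0.038,0,0,0,0,0]]

```text
time: 1.4
ee_pos: [0.4083, 0.3577, 0.3636]
eef_rot: [-0.497, -0.502, 0.503, 0.497]
ft_force: [0.4, 0.2, 0.4]
width: 0.0872
```

```bash
python3 -c "
from h import *
st()"
```

```text
t 1.4 p [0.4083 0.3577 0.3636] w 0.0872 F [0.45 0.25 0.4 ] 
R [[-0.0111, -0.0002, -0.9999], [0.9999, -0.0012, -0.0111], [-0.0012, -1.0, 0.0002]] 
q [-0.876  0.112  0.08   1.436 -0.008  1.595  0.785]
```

arm_command:
  targets:
    - [[-0.04,0,0,0,0,0],[-0.04,0,0,0,0,0],[-0.04,0,0,0,0,0],[-0.04,0,0,0,0,0],[-0.04,0,0,0,0,0],[-0.04,0,0,0,0,0],[-0.04,0,0,0,0,0],[-0.04,0,0,0,0,0],[-0.04,0,0,0,0,0],[-0.04,0,0,0,0,0],[-0.04,0,0,0,0,0],[-0.04,0,0,0,0,0]]
  hand: 0.4

```text
time: 2.4
ee_pos: [0.4123, -0.1217, 0.3648]
eef_rot: [0.496, 0.504, -0.503, -0.496]
ft_force: [1.3, -0.1, -0.2]
width: 0.0348
```

arm_command:
  targets:
    - [[-0.04,0,0,-3,0,0],[-0.035,0,0,-5,0,0],[-0.025,0,0,-6,0,0],[0,0,0,-6,0,0],[0,0,0,-6,0,0],[0,0,0,-6,0,0],[0,0,0,-6,0,0],[0,0,0,-6,0,0],[0,0,0,-6,0,0],[0,0,0,0,0,0],[0,0,0,0,0,0]]

```text
time: 3.32
ee_pos: [0.4109, -0.2148, 0.3647]
eef_rot: [0.618, 0.64, -0.322, -0.323]
ft_force: [-0.2, 0.6, 0.7]
width: 0.0345
```

```bash
python3 -c "
from h import *
st();snap('wrist','w2')"
```

```text
t 3.32 p [ 0.4109 -0.2148  0.3647] w 0.0345 F [-0.17  0.59  0.69] 
R [[-0.0278, 0.5836, -0.8116], [0.9995, 0.0289, -0.0134], [0.0156, -0.8115, -0.5841]] 
q [ 0.248 -0.497  0.287  2.048 -0.225  1.052  2.191]
```

View pics/w2.png

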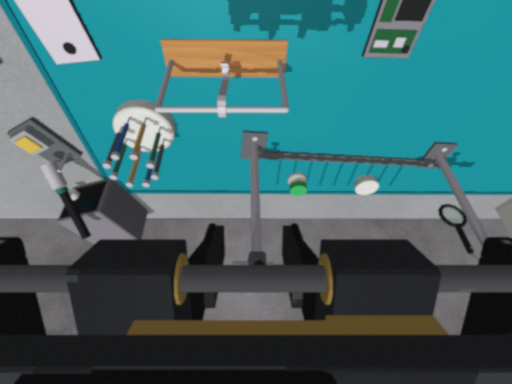

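arm_command:
  targets:
    - [[0,0,0,0,7,0],[0,0,0,0,7,0],[0,0,0,0,7,0],[0,0,0,0,7,0],[0,0,0,0,7,0],[0,0,0,0,7,0],[0,0,0,0,7,0],[0,0,0,0,7,0],[0,0,0,0,7,0],[0,0,0,0,7,0],[0,0,0,0,7,0],[0,0,0,0,7,0]]

```text
time: 4.37
ee_pos: [0.4134, -0.211, 0.3654]
eef_rot: [0.673, 0.261, 0.173, -0.67]
ft_force: [0.8, -0.6, -0.2]
width: 0.035
```

arm_command:
  targets:
    - [[0,0,0,0,7,0],[0,0,0,0,7,0],[0,0,0,0,7,0],[0,0,0,0,7,0],[0,0,0,0,7,0],[0,0,0,0,7,0],[0,0,0,0,7,0],[0,0,0,0,7,0],[0,0,0,0,7,0],[0,0,0,0,7,0],[0,0,0,0,7,0],[0,0,0,0,7,0]]

```text
time: 5.37
ee_pos: [0.4133, -0.2108, 0.3654]
eef_rot: [-0.384, 0.254, -0.579, 0.673]
ft_force: [-0.1, 0.4, 0.8]
width: 0.0346
```

```bash
python3 -c "
from h import *
st()"
```

```text
t 5.37 p [ 0.4133 -0.2108  0.3654] w 0.0346 F [-0.09  0.36  0.78] 
R [[0.2014, 0.5835, 0.7868], [-0.9741, 0.0351, 0.2233], [0.1027, -0.8114, 0.5754]] 
q [ 0.906 -0.423 -0.163  2.025 -0.559  1.128 -0.453]
```

```bash
cat >> h.py <<'E'
def Rt(yaw,tilt):
    # tool y forward (yaw) pitched down by tilt deg, tool x = to the right
    a=np.radians(tilt);Y=np.array([np.cos(a)*np.cos(yaw),np.cos(a)*np.sin(yaw),-np.sin(a)])
    X=np.array([np.sin(yaw),-np.cos(yaw),0]);return np.column_stack([X,Y,np.cross(X,Y)])
def plan(p,R,q=True):
    s,R0=st();rv=np.degrees(Ro.from_matrix(R0.T@R).as_rotvec())
    d=np.array(p)-s["ee_pos"]
    print("rot",rv.round(2),"| shift now-frame",(R0.T@d).round(4),"| shift after-rot",(R.T@d).round(4),"world",d.round(4))
E
python3 -c "
from h import *
plan([.436,-.2495,.134],Rt(.016,40))"
```

```text
t 5.37 p [ 0.4133 -0.2108  0.3654] w 0.0346 F [-0.09  0.36  0.78] 
R [[0.2014, 0.5835, 0.7868], [-0.9741, 0.0351, 0.2233], [0.1027, -0.8114, 0.5754]] 
q [ 0.906 -0.423 -0.163  2.025 -0.559  1.128 -0.453]
rot [14.04 11.92 -2.98] | shift now-frame [ 0.0185  0.1996 -0.124 ] | shift after-rot [ 0.039   0.1656 -0.1631] world [ 0.0227 -0.0387 -0.2314]
```

arm_command:
  targets:
    - [[0.003,0.033,-0.021,0,0,0],[0.003,0.033,-0.021,0,0,0],[0.003,0.033,-0.021,0,0,0],[0.003,0.033,-0.021,0,0,0],[0.003,0.034,-0.02,0,0,0],[0.0035,0.034,-0.02,0,0,0],[0,0,0,4.7,4,-1],[0,0,0,4.7,4,-1],[0,0,0,4.7,4,-1],[0,0,0,0,0,0]]

```text
time: 6.2
ee_pos: [0.438, -0.2612, 0.1427]
eef_rot: [-0.255, 0.246, -0.651, 0.672]
ft_force: [-0.4, 0.1, -0.6]
width: 0.0351
```

```bash
python3 -c "
from h import *
plan([.436,-.2495,.134],Rt(.016,40));snap('wrist','w3')"
```

```text
t 6.2 p [ 0.438  -0.2612  0.1427] w 0.0351 F [-0.43  0.11 -0.56] 
R [[0.0327, 0.7487, 0.6621], [-0.9995, 0.0236, 0.0228], [0.0014, -0.6624, 0.7491]] 
q [ 0.697 -0.113  0.152  2.414 -1.261  0.636  0.311]
rot [ 1.49  0.69 -0.67] | shift now-frame [-0.0117  0.0045 -0.0076] | shift after-rot [-0.0117  0.0042 -0.0079] world [-0.002   0.0117 -0.0087]
```

View pics/w3.png

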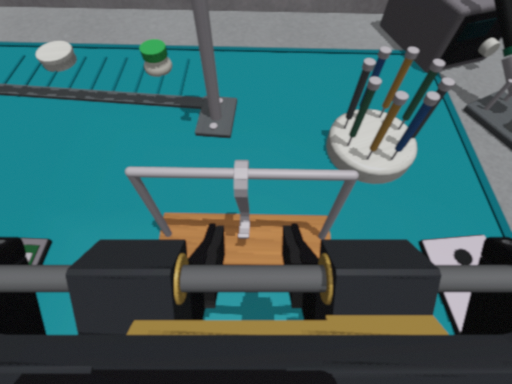

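```bash
python3 -c "
from h import *
c,s=snap('wrist','w3b',(110,150,380,250),3)
for uv,z in [((241,166),.132),((128,172),.125),((356,174),.125),((243,232),.024)]: print(uv,onz(c,uv,z,s).round(4))
t=vision.camera('top')
f=tri(ray(c,(241,174),s),ray(t,(334.75,220.3)));print(f)
"
```

```text
(241, 166) [ 0.5035 -0.249   0.132 ]
(128, 172) [ 0.4998 -0.1612  0.125 ]
(356, 174) [ 0.504  -0.3378  0.125 ]
(243, 232) [ 0.4966 -0.2479  0.024 ]
(array([ 0.49843423, -0.25009596,  0.12931907]), [np.float64(0.0009463303311445216), np.float64(0.0009463303311446334)])
```

View pics/w3b.png

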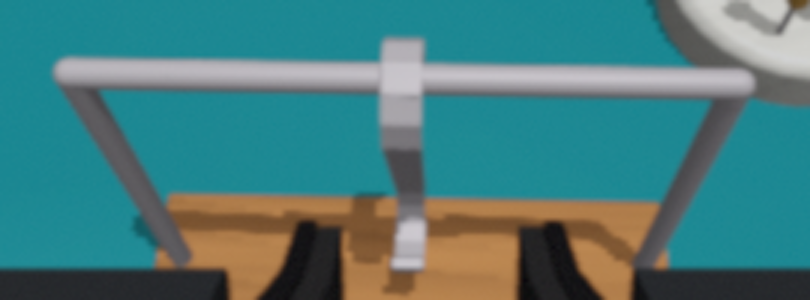

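```bash
python3 -c "
from h import *
plan([.514,-.2492,.0693],Rt(.018,40))"
```

```text
t 6.35 p [ 0.4407 -0.2577  0.1439] w 0.035 F [ 0.99  0.15 -0.17] 
R [[0.0361, 0.7499, 0.6605], [-0.9993, 0.0274, 0.0235], [-0.0005, -0.661, 0.7504]] 
q [ 0.707 -0.114  0.133  2.414 -1.266  0.636  0.307]
rot [ 1.37  0.66 -0.81] | shift now-frame [-0.0058  0.1045 -0.0074] | shift after-rot [-0.0071  0.1042 -0.01  ] world [ 0.0733  0.0085 -0.0746]
```

arm_command:
  targets:
    - [[-0.003,0.01,-0.004,0,0,0],[-0.003,0.01,-0.004,0,0,0],[0,0.015,0,0,0,0],[0,0.015,0,0.7,0.3,-0.4],[0,0.015,0,0.7,0.3,-0.4],[0,0,0,0,0,0]]

```text
time: 6.85
ee_pos: [0.4622, -0.2614, 0.1333]
eef_rot: [-0.254, 0.244, -0.649, 0.674]
ft_force: [0.2, 0.7, -0.2]
width: 0.0346
```

```bash
python3 -c "
from h import *
plan([.514,-.2492,.0693],Rt(.018,40))
snap('wrist','w4')"
```

```text
t 6.85 p [ 0.4622 -0.2614  0.1333] w 0.0346 F [ 0.16  0.66 -0.24] 
R [[0.0382, 0.7519, 0.6582], [-0.9993, 0.0286, 0.0253], [0.0002, -0.6586, 0.7525]] 
q [ 0.051 -0.113  0.75   2.414 -1.266  0.559  0.33 ]
rot [ 1.2   0.76 -0.87] | shift now-frame [-0.0102  0.0814 -0.0137] | shift after-rot [-0.0112  0.0809 -0.0156] world [ 0.0518  0.0122 -0.064 ]
```

View pics/w4.png

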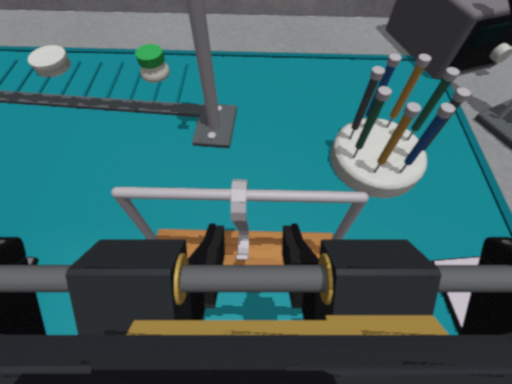

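arm_command:
  targets:
    - [[0,-0.015,0.017,-3,0,0],[0,-0.015,0.017,-3,0,0],[0,-0.015,0.017,-3,0,0],[0,-0.0,0.0,-3,0,0],[0,0,0,0,0,0]]

```text
time: 7.32
ee_pos: [0.464, -0.2604, 0.1789]
eef_rot: [-0.303, 0.295, -0.625, 0.656]
ft_force: [0.3, -0.4, 0.1]
width: 0.0348
```

```bash
python3 -c "
from h import *
plan([.45,-.2492,.16],Rt(.018,52))
"
```

```text
t 7.32 p [ 0.464  -0.2604  0.1789] w 0.0348 F [ 0.31 -0.38  0.11] 
R [[0.0443, 0.6414, 0.7659], [-0.999, 0.034, 0.0292], [-0.0073, -0.7665, 0.6423]] 
q [ 0.201 -0.191  0.491  2.272 -0.677  0.615 -0.342]
rot [-1.96  0.91 -1.27] | shift now-frame [-0.0116  0.0059 -0.0225] | shift after-rot [-0.0114  0.0064 -0.0225] world [-0.014   0.0112 -0.0189]
```

```bash
python3 -c "
from h import *
plan([.460,-.250,.1317],Rt(.018,52))
"
```

```text
t 7.32 p [ 0.464  -0.2604  0.1789] w 0.0348 F [ 0.31 -0.38  0.11] 
R [[0.0443, 0.6414, 0.7659], [-0.999, 0.034, 0.0292], [-0.0073, -0.7665, 0.6423]] 
q [ 0.201 -0.191  0.491  2.272 -0.677  0.615 -0.342]
rot [-1.96  0.91 -1.27] | shift now-frame [-0.0102  0.0339 -0.0331] | shift after-rot [-0.0104  0.0348 -0.032 ] world [-0.004   0.0104 -0.0472]
```

arm_command:
  targets:
    - [[0,0,0,-2,0.9,-1.3],[-0.0026,0.0085,-0.008,0,0,0],[-0.0026,0.0085,-0.008,0,0,0],[-0.0026,0.009,-0.008,0,0,0],[-0.0026,0.009,-0.008,0,0,0],[0,0,0,0,0,0],[0,0,0,0,0,0]]

```text
time: 7.9
ee_pos: [0.4576, -0.2493, 0.1278]
eef_rot: [-0.312, 0.31, -0.629, 0.641]
ft_force: [-0.6, 1.3, 0.6]
width: 0.0348
```

```bash
python3 -c "
from h import *
plan([.509,-.249,.0687],Rt(.018,52))
"
```

```text
t 7.9 p [ 0.4576 -0.2493  0.1278] w 0.0348 F [-0.64  1.34  0.61] 
R [[0.0162, 0.6135, 0.7896], [-0.9999, 0.0132, 0.0103], [-0.0042, -0.7896, 0.6136]] 
q [ 0.164 -0.138  0.499  2.34  -0.746  0.513 -0.295]
rot [ 0.15 -0.23 -0.13] | shift now-frame [0.0008 0.0782 0.0043] | shift after-rot [0.0007 0.0782 0.0041] world [ 0.0514  0.0003 -0.0591]
```

arm_command:
  targets:
    - [[0.0005,0.012,0.004,0,0,0],[0,0.012,0,0,0,0],[0,0.012,0,0,0,0],[0,0.012,0,0,0,0],[0,0,0,0,0,0]]

```text
time: 8.32
ee_pos: [0.4916, -0.2491, 0.0925]
eef_rot: [-0.312, 0.309, -0.629, 0.641]
ft_force: [-0.2, 0.4, -0.1]
width: 0.0347
```

```bash
python3 -c "
from h import *
plan([.509,-.249,.0687],Rt(.018,52))
snap('wrist','w5')"
```

```text
t 8.32 p [ 0.4916 -0.2491  0.0925] w 0.0347 F [-0.25  0.37 -0.15] 
R [[0.0175, 0.6138, 0.7892], [-0.9998, 0.0135, 0.0118], [-0.0034, -0.7893, 0.614]] 
q [ 0.098  0.013  0.535  2.316 -1.011  0.464 -0.076]
rot [ 0.12 -0.14 -0.14] | shift now-frame [ 0.0003  0.0295 -0.0009] | shift after-rot [ 0.0002  0.0295 -0.001 ] world [ 0.0174  0.0001 -0.0238]
```

View pics/w5.png

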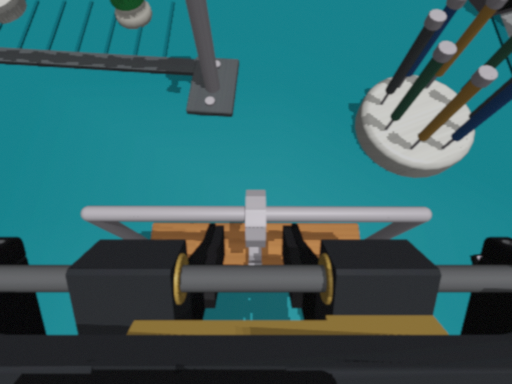

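arm_command:
  targets:
    - [[0,0.01,0,0,0,0],[0,0.01,0,0,0,0],[0,0.0095,-0.001,0,0,0],[0,0,0,0,0,0]]

```text
time: 8.7
ee_pos: [0.5085, -0.249, 0.0693]
eef_rot: [-0.312, 0.309, -0.629, 0.641]
ft_force: [0.0, 0.5, 0.5]
width: 0.0347
```

```bash
python3 -c "
from h import *
plan([.509,-.249,.0687],Rt(.018,52))
snap('wrist','w6');snap('scene','s6',(200,150,260,215),10)"
```

```text
t 8.7 p [ 0.5085 -0.249   0.0693] w 0.0347 F [0.   0.55 0.48] 
R [[0.0168, 0.6144, 0.7888], [-0.9999, 0.0132, 0.0111], [-0.0036, -0.7889, 0.6145]] 
q [ 0.099  0.105  0.52   2.301 -1.192  0.453  0.076]
rot [ 0.08 -0.18 -0.12] | shift now-frame [ 0.      0.0007 -0.    ] | shift after-rot [ 0.      0.0007 -0.    ] world [ 0.0005 -0.     -0.0006]
```

View pics/w6.png

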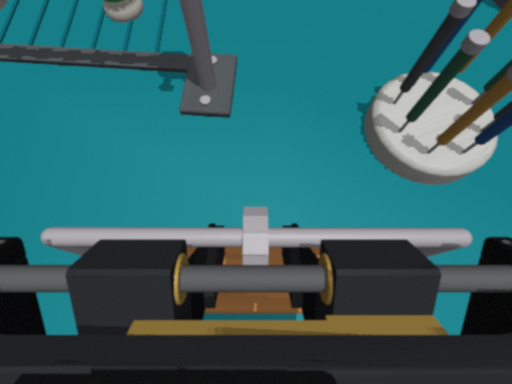

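View pics/s6.png

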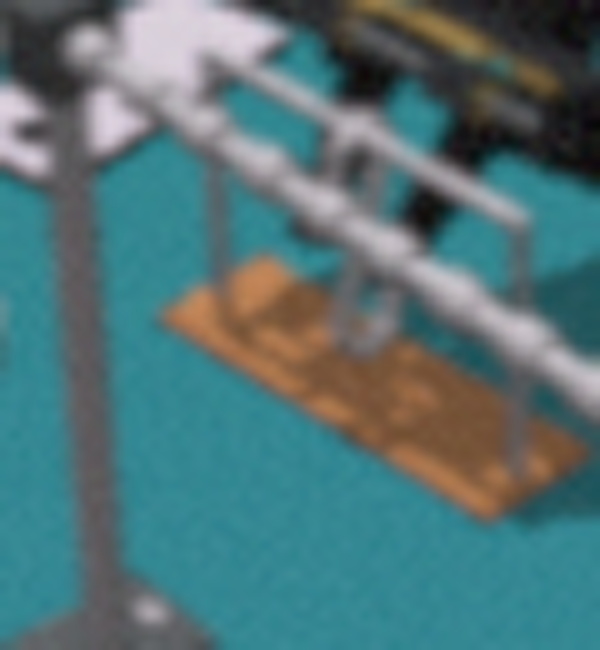

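arm_command:
  targets:
    - [[0,0,0,0,0,0],[0,0,0,0,0,0],[0,0,0,0,0,0],[0,0,0,0,0,0],[0,0,0,0,0,0],[0,0,0,0,0,0]]
  hand: 0.0
  grip_force: 20

```text
time: 9.3
ee_pos: [0.5084, -0.2493, 0.0697]
eef_rot: [-0.312, 0.309, -0.63, 0.641]
ft_force: [-0.8, -0.2, 1.1]
width: 0.0095
```

arm_command:
  targets:
    - [[0,-0.008,0.006,0,0,0],[0,-0.008,0.006,0,0,0],[0,-0.008,0.006,0,0,0],[0,-0.008,0.006,0,0,0],[0,-0.008,0.006,0,0,0],[0,0,0,0,0,0]]

```text
time: 9.8
ee_pos: [0.4955, -0.2441, 0.1069]
eef_rot: [-0.317, 0.319, -0.623, 0.64]
ft_force: [-53.1, 8.5, -11.2]
width: 0.0096
```

```bash
python3 -c "
from h import *
st();c,s=snap('wrist','w7')"
```

```text
t 9.8 p [ 0.4955 -0.2441  0.1069] w 0.0096 F [-53.11   8.45 -11.23] 
R [[0.0199, 0.5951, 0.8034], [-0.9997, 0.0227, 0.0079], [-0.0135, -0.8033, 0.5954]] 
q [ 0.068 -0.016  0.54   2.287 -0.853  0.486 -0.253]
```

View pics/w7.png

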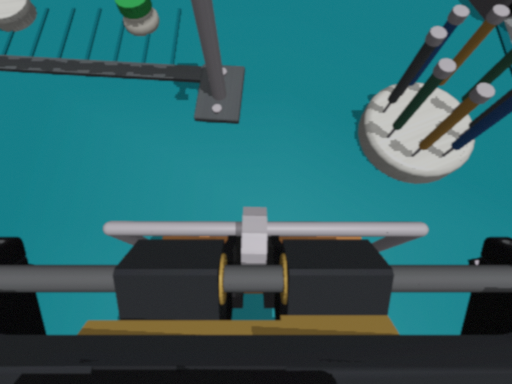

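arm_command:
  targets:
    - [[0,0,-0.007,0,0,0],[0,0,-0.007,0,0,0],[0,0,-0.007,0,0,0],[0,0,-0.004,0,0,0],[0,0,0,0,0,0]]

```text
time: 10.27
ee_pos: [0.487, -0.2497, 0.1034]
eef_rot: [-0.312, 0.309, -0.63, 0.641]
ft_force: [-0.1, -0.0, -0.7]
width: 0.0096
```

```bash
python3 -c "
from h import *
st();c,s=snap('wrist','w8');snap('scene','s8',(200,140,260,205),10)"
```

```text
t 10.27 p [ 0.487  -0.2497  0.1034] w 0.0096 F [-0.1  -0.03 -0.74] 
R [[0.0158, 0.6138, 0.7893], [-0.9999, 0.0126, 0.0102], [-0.0037, -0.7893, 0.614]] 
q [ 0.079 -0.024  0.556  2.316 -0.93   0.472 -0.15 ]
```

View pics/w8.png

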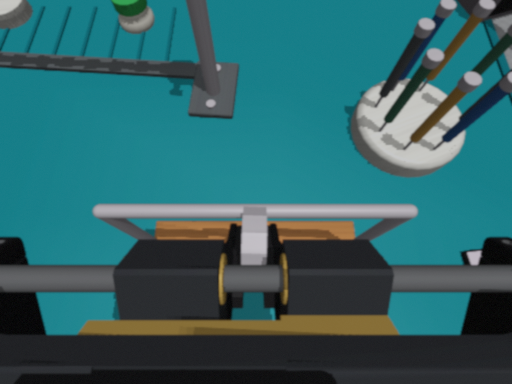

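View pics/s8.png

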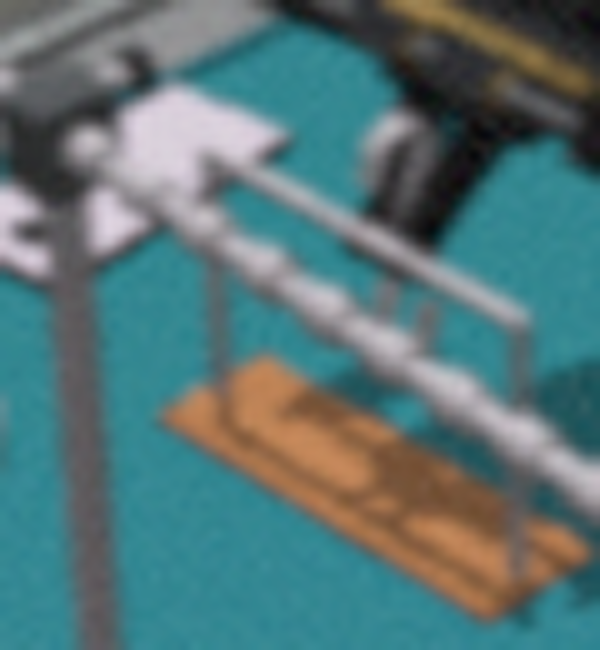

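arm_command:
  targets:
    - [[0,-0.014,-0.002,0,0,0],[0,-0.014,-0.002,0,0,0],[0,-0.014,-0.002,0,0,0],[0,-0.024,0.018,0,0,0],[0,-0.024,0.018,0,0,0],[0,-0.024,0.018,0,0,0],[0,0,0,0,0,0],[0,0,0,0,0,0]]

```text
time: 11.03
ee_pos: [0.4565, -0.2514, 0.2261]
eef_rot: [-0.311, 0.307, -0.631, 0.641]
ft_force: [0.5, 0.3, -1.6]
width: 0.0099
```

```bash
python3 -c "
from h import *
st();c,s=snap('wrist','w9',(180,150,330,250),5);c,s=snap('scene','s9',(200,120,280,195),8);snap('top','t9',(300,190,370,250),8)
for X in ([.47,-.25,.2],[.47,-.25,.1]): print(proj(c,X))"
```

```text
t 11.03 p [ 0.4565 -0.2514  0.2261] w 0.0099 F [ 0.51  0.27 -1.56] 
R [[0.0161, 0.6176, 0.7863], [-0.9999, 0.0106, 0.0122], [-0.0008, -0.7864, 0.6177]] 
q [ 0.233 -0.292  0.394  2.225 -0.445  0.691 -0.639]
[240.79140504 143.48662154]
[241.05435446 165.65049919]
```

View pics/w9.png

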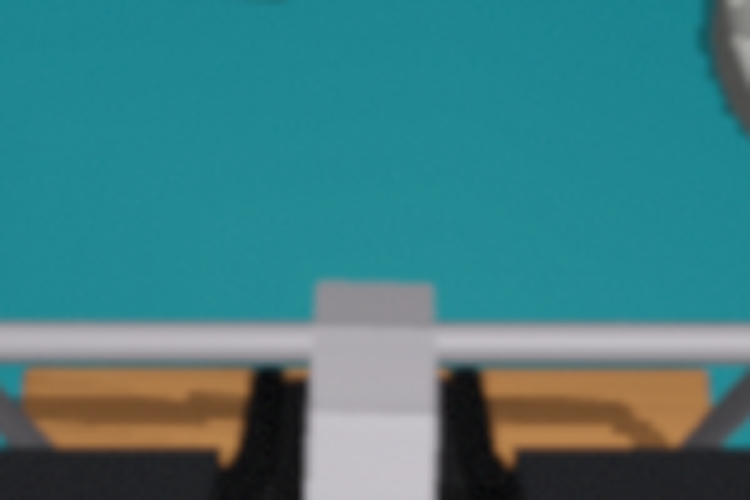

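View pics/s9.png

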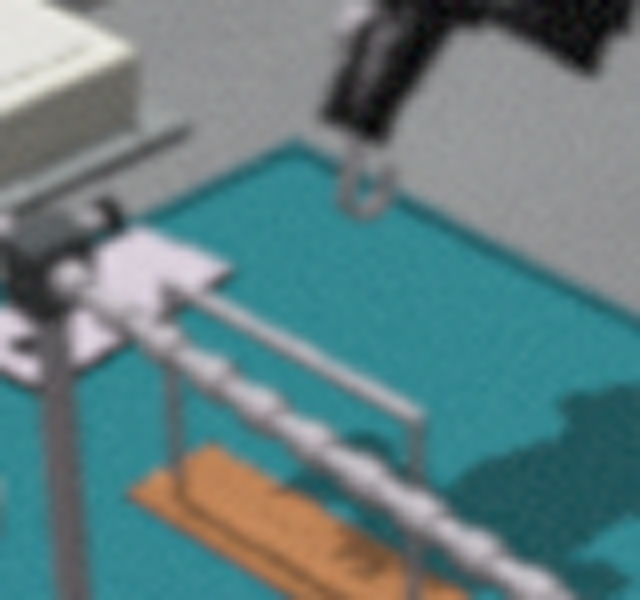

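View pics/t9.png

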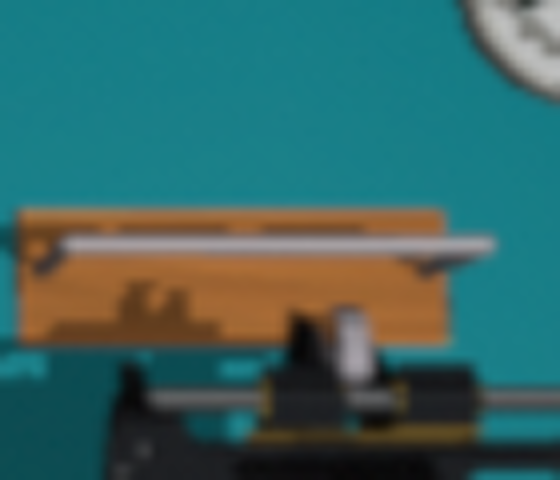

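```bash
python3 -c "
from h import *
sc=vision.camera('scene');t=vision.camera('top');s=readout.read_state();w=vision.camera('wrist')
o=s['ee_pos']+np.array([-.0084,0,.007]);print(o)
for n,c,off,k in (('scene',sc,(200,120),8),('top',t,(300,190),8),('wrist',w,(180,150),5)):
  for a in ((0,0,.055),(.015,0,.040),(-.015,0,.04),(0,0,-.055),(.0157,0,.034)):
    p=proj(c,o+np.array(a),s); print(n,a,p.round(1),((p-np.array(off)+.5)*k-.5).round(0))
"
```

```text
[ 0.44680591 -0.25014733  0.22919957]
scene (0, 0, 0.055) [245.1 121.2] [364.  13.]
scene (0.015, 0, 0.04) [242.2 126.2] [341.  53.]
scene (-0.015, 0, 0.04) [248.  123.5] [387.  32.]
scene (0, 0, -0.055) [245.2 147.1] [365. 221.]
scene (0.0157, 0, 0.034) [242.1 127.8] [340.  66.]
top (0, 0, 0.055) [343.7 233.2] [353. 349.]
top (0.015, 0, 0.04) [342.7 228.4] [345. 311.]
top (-0.015, 0, 0.04) [342.9 238.7] [346. 393.]
top (0, 0, -0.055) [337.1 235.5] [301. 367.]
top (0.0157, 0, 0.034) [342.3 228.3] [342. 310.]
wrist (0, 0, 0.055) [249.6 228.8] [350. 396.]
wrist (0.015, 0, 0.04) [250.7 205. ] [355. 277.]
wrist (-0.015, 0, 0.04) [249.4 270.8] [349. 606.]
wrist (0, 0, -0.055) [251.5 263.1] [359. 567.]
wrist (0.0157, 0, 0.034) [250.8 207.4] [356. 289.]
```

```bash
python3 -c "
from h import *
plan([.62,-.012,.245],Rt(-.06,52))"
```

```text
t 11.33 p [ 0.4552 -0.2502  0.2223] w 0.0095 F [-0.47  0.66 -0.46] 
R [[0.0166, 0.6132, 0.7898], [-0.9999, 0.0133, 0.0106], [-0.004, -0.7898, 0.6133]] 
q [ 0.232 -0.289  0.395  2.229 -0.445  0.691 -0.638]
rot [ 0.18  3.32 -2.88] | shift now-frame [-0.2355  0.0863  0.1466] | shift after-rot [-0.2477  0.0746  0.1323] world [0.1648 0.2382 0.0227]
```

arm_command:
  targets:
    - [[-0.0294,0.0108,0.0183,0,0,0],[-0.0294,0.0108,0.0183,0,0,0],[-0.0294,0.0108,0.0183,0,0,0],[-0.0294,0.0108,0.0183,0,0,0],[-0.0294,0.0108,0.0183,0,0,0],[-0.0294,0.0108,0.0183,0,0,0],[-0.0294,0.0108,0.0183,0,0,0],[-0.0294,0.0108,0.0183,0,0,0],[0,0,0,0,1.7,-1.4],[0,0,0,0,1.7,-1.4],[0,0,0,0,0,0],[0,0,0,0,0,0]]

```text
time: 12.33
ee_pos: [0.62, -0.0126, 0.2451]
eef_rot: [0.301, -0.32, 0.653, -0.616]
ft_force: [0.8, 0.7, -0.9]
width: 0.0099
```

```bash
python3 -c "
from h import *
plan([.62,-.012,.245],Rt(-.06,52));snap('wrist','w10');snap('top','t10',(180,130,340,200),5)"
```

```text
t 12.33 p [ 0.62   -0.0126  0.2451] w 0.0099 F [ 0.81  0.66 -0.88] 
R [[-0.0589, 0.6123, 0.7884], [-0.9983, -0.0353, -0.0471], [-0.001, -0.7898, 0.6133]] 
q [ 0.238 -0.106 -0.327  2.052  0.121  0.539 -1.812]
rot [ 0.17  0.02 -0.08] | shift now-frame [-0.0006  0.0001 -0.0001] | shift after-rot [-0.0006  0.0001 -0.0001] world [ 0.      0.0006 -0.0001]
```

View pics/w10.png

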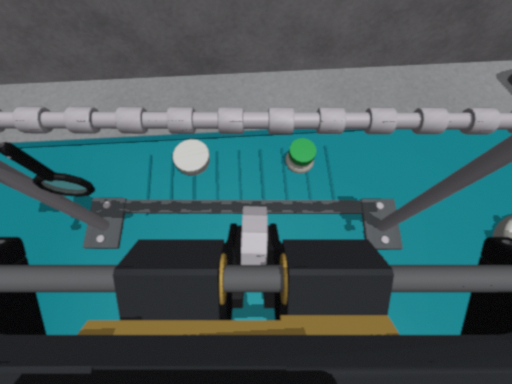

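View pics/t10.png

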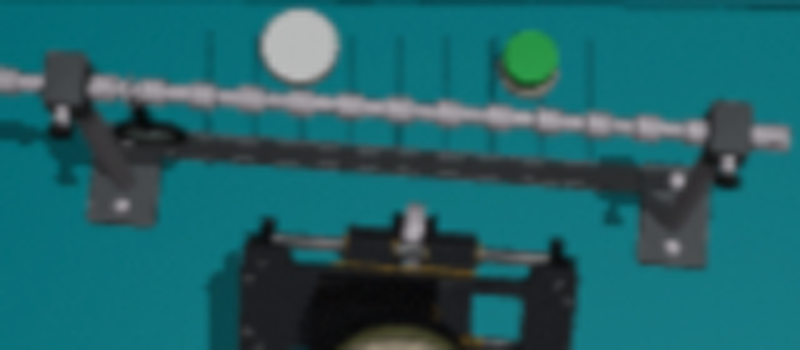

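```bash
python3 -c "
from h import *
s=readout.read_state();c=vision.camera('wrist');im=c['pixels'].astype(float).mean(2)
# thickness per column
g=im[100:140]
bright=(g>130)
th=bright.sum(0);
print('th',[ (i,int(v)) for i,v in enumerate(th) if i>150 and i<360])
hk=im[215:250,225:285];print(hk[5].astype(int));print(hk[20].astype(int))
for u in (231,256,281): print(onz(c,(u,121),.27,s).round(4))
yc=[np.mean(np.where(bright[:,u])[0])+100 for u in (150,206,256,306,357)];print(yc)
for u,v in zip((150,206,256,306,357),yc):print(onz(c,(u,v),.27,s).round(4))
"
```

```text
th [(151, 30), (152, 29), (153, 29), (154, 30), (155, 30), (156, 30), (157, 30), (158, 30), (159, 30), (160, 30), (161, 30), (162, 30), (163, 30), (164, 29), (165, 30), (166, 29), (167, 27), (168, 27), (169, 27), (170, 27), (171, 28), (172, 28), (173, 28), (174, 28), (175, 28), (176, 28), (177, 28), (178, 28), (179, 28), (180, 28), (181, 28), (182, 29), (183, 29), (184, 29), (185, 29), (186, 29), (187, 29), (188, 29), (189, 29), (190, 25), (191, 17), (192, 19), (193, 21), (194, 23), (195, 26), (196, 26), (197, 26), (198, 26), (199, 26), (200, 26), (201, 27), (202, 27), (203, 26), (204, 26), (205, 25), (206, 25), (207, 25), (208, 26), (209, 26), (210, 26), (211, 26), (212, 26), (213, 25), (214, 25), (215, 25), (216, 25), (217, 26), (218, 27), (219, 27), (220, 28), (221, 28), (222, 28), (223, 28), (224, 28), (225, 28), (226, 28), (227, 28), (228, 28), (229, 28), (230, 28), (231, 28), (232, 29), (233, 29), (234, 29), (235, 29), (236, 29), (237, 29), (238, 29), (239, 29), (240, 28), (241, 26), (242, 22), (243, 25), (244, 25), (245, 25), (246, 25), (247, 25), (248, 25), (249, 25), (250, 2
[... 1303 characters left out ...]
3 173 172 173 173 173 172 172 173 173 173 172
 172 173 172 172 171 162 141 117 108 108 106 107 107 107 108 107 107 107
 107 107 107 108 106 106]
[109 106  94  67  35  18  18  17  15  11  11  19  20  22  23  54 118 168
 190 194 194 194 195 195 195 195 195 195 196 196 196 195 196 196 196 196
 196 196 196 196 192 175 130  67  30  24  18  16  16  16  15  16  35  66
  93 106 108 108 107 108]
[ 0.6889 -0.0052  0.27  ]
[ 0.688  -0.0206  0.27  ]
[ 0.687  -0.0359  0.27  ]
[np.float64(115.33333333333333), np.float64(112.0), np.float64(112.0), np.float64(112.5), np.float64(112.5)]
[0.6961 0.0448 0.27  ]
[0.6964 0.0101 0.27  ]
[ 0.6945 -0.021   0.27  ]
[ 0.6923 -0.0521  0.27  ]
[ 0.6903 -0.0838  0.27  ]
```

arm_command:
  targets:
    - [[0,0.0075,0.0086,0,0,0],[0,0.0075,0.0086,0,0,0],[0,0.0075,0.0086,0,0,0],[0,0.0075,0.0086,0,0,0],[0,0.0,0.0,0,0,0],[0,0,0,0,0,0]]

```text
time: 12.98
ee_pos: [0.6655, -0.016, 0.2431]
eef_rot: [0.301, -0.32, 0.654, -0.616]
ft_force: [-0.8, -0.5, -0.6]
width: 0.0096
```

```bash
python3 -c "
from h import *
st();c,s=snap('wrist','w11');snap('scene','s11',(210,150,290,225),8)
print(c['pixels'][:,253].mean(1)[180:260].astype(int))"
```

```text
t 12.98 p [ 0.6655 -0.016   0.2431] w 0.0096 F [-0.76 -0.5  -0.57] 
R [[-0.0609, 0.6128, 0.7879], [-0.9981, -0.0364, -0.0488], [-0.0012, -0.7894, 0.6139]] 
q [ 0.239  0.003 -0.331  1.957  0.185  0.534 -1.852]
[126 146 161 170 177 182 188 193 194 189 181 171 161 154 145 135 120 105
  99 103 106 107 107 107 107 113 128 140 142 143 143 143 143 143 146 159
 170 174 173 173 173 174 174 174 174 174 174 174 174 174 172 173 180 192
 196 196 195 194 194 194 194 195 195 194 195 195 195 194 194 194 192 190
 187 177 164 158 157 156 157 158]
```

View pics/w11.png

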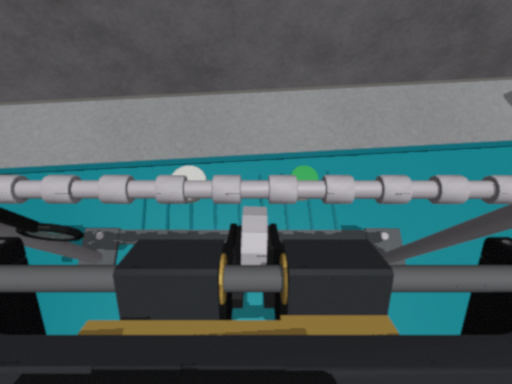

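View pics/s11.png

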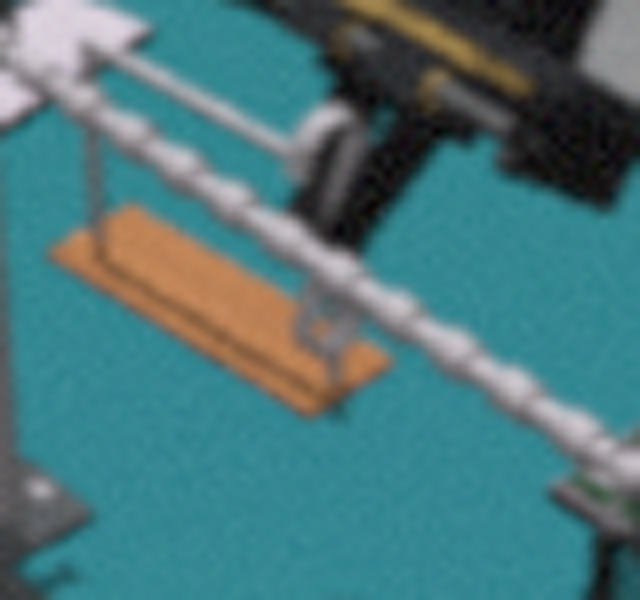

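arm_command:
  targets:
    - [[0,0.0031,0.0039,0,0,0],[0,0.0031,0.0039,0,0,0],[0,0.0031,0.0039,0,0,0],[0,0,0,0,0,0]]

```text
time: 13.42
ee_pos: [0.6815, -0.0165, 0.2435]
eef_rot: [0.3, -0.32, 0.654, -0.616]
ft_force: [-1.5, -0.7, -1.5]
width: 0.0092
```

```bash
python3 -c "
from h import *
st();c,s=snap('wrist','w12',(180,160,330,260),5);snap('scene','s12',(220,150,280,210),10)
"
```

```text
t 13.42 p [ 0.6815 -0.0165  0.2435] w 0.0092 F [-1.45 -0.67 -1.53] 
R [[-0.0606, 0.6137, 0.7872], [-0.9982, -0.0363, -0.0485], [-0.0012, -0.7887, 0.6148]] 
q [ 0.236  0.039 -0.331  1.922  0.206  0.535 -1.864]
```

View pics/w12.png

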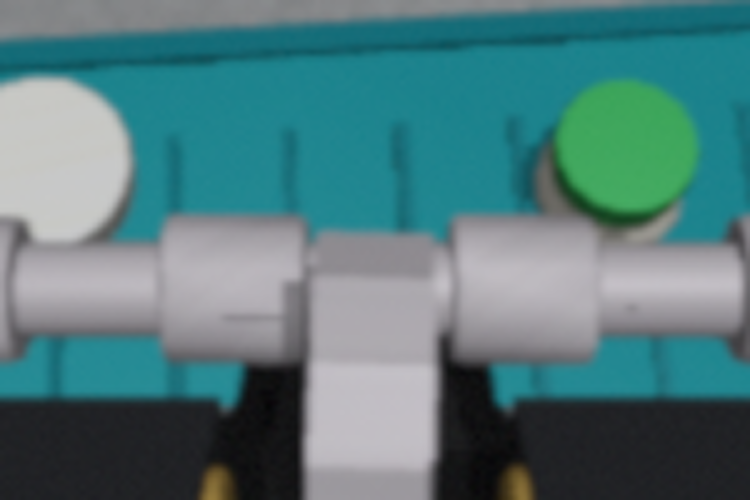

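View pics/s12.png

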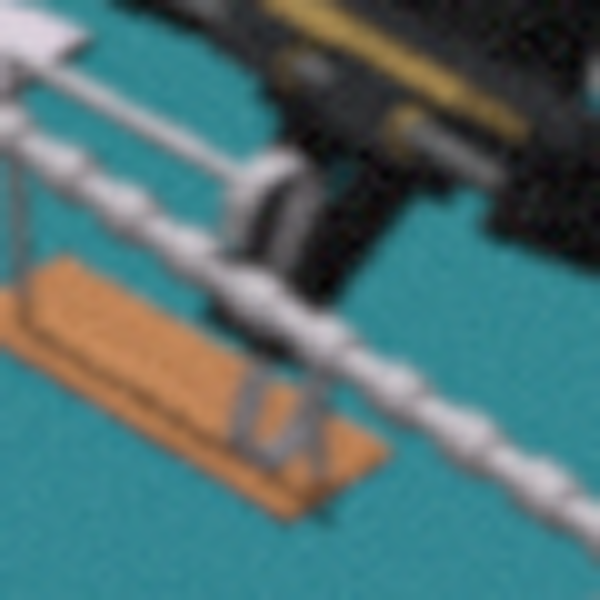

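arm_command:
  targets:
    - [[0,0.0035,0,0,0,0],[0,0.0035,0,0,0,0],[0,0.0026,0.0005,0,0,0],[0,0.0026,0.0005,0,0,0],[0,0,0,0,0,0]]

```text
time: 13.93
ee_pos: [0.689, -0.0169, 0.2337]
eef_rot: [0.301, -0.32, 0.654, -0.616]
ft_force: [-0.1, -0.5, 0.4]
width: 0.0096
```

arm_command:
  targets:
    - [[0,0.0029,0.0003,0,0,0],[0,0.0029,0.0002,0,0,0],[0,0,0,0,0,0]]

```text
time: 14.18
ee_pos: [0.693, -0.0172, 0.2295]
eef_rot: [0.301, -0.32, 0.654, -0.616]
ft_force: [0.1, 0.3, 0.0]
width: 0.0096
```

```bash
python3 -c "
from h import *
st();c,s=snap('wrist','w13',(180,160,330,260),5);snap('scene','s13',(220,150,280,210),10)
"
```

```text
t 14.18 p [ 0.693  -0.0172  0.2295] w 0.0096 F [0.07 0.29 0.  ] 
R [[-0.0605, 0.6129, 0.7878], [-0.9982, -0.0364, -0.0484], [-0.001, -0.7893, 0.614]] 
q [ 0.229  0.078 -0.328  1.912  0.239  0.511 -1.89 ]
```

View pics/w13.png

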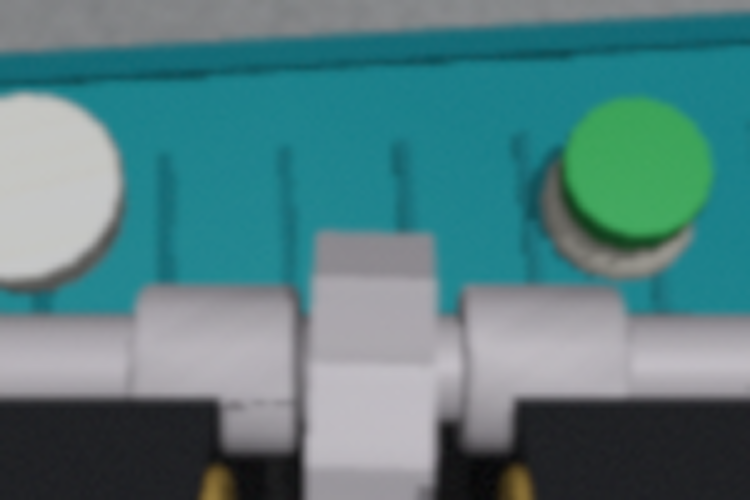

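View pics/s13.png

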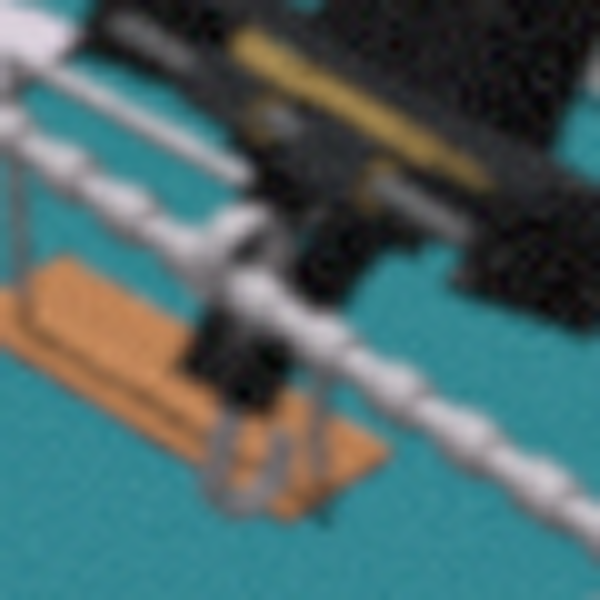

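arm_command:
  targets:
    - [[0.0005,0.0032,-0.0012,0,0,0],[0,0.0032,-0.0012,0,0,0],[0,0.0032,-0.0012,0,0,0],[0,0,0,0,0,0]]

```text
time: 14.62
ee_pos: [0.6956, -0.0179, 0.2191]
eef_rot: [0.301, -0.32, 0.654, -0.616]
ft_force: [-0.7, 0.9, -0.4]
width: 0.0099
```

arm_command:
  targets:
    - [[0,0.0014,-0.0002,0,0,0],[0,0.0008,-0.0006,0,0,0],[0,0.0008,-0.0006,0,0,0],[0,0,0,0,0,0]]

```text
time: 14.95
ee_pos: [0.6966, -0.0179, 0.2169]
eef_rot: [0.301, -0.32, 0.654, -0.616]
ft_force: [0.4, 0.1, -0.5]
width: 0.0096
```

```bash
python3 -c "
from h import *
st();c,s=snap('wrist','w14',(180,160,330,260),5);snap('scene','s14',(220,150,280,210),10)
"
```

```text
t 14.95 p [ 0.6966 -0.0179  0.2169] w 0.0096 F [ 0.4   0.15 -0.52] 
R [[-0.0605, 0.6133, 0.7875], [-0.9982, -0.0364, -0.0483], [-0.001, -0.789, 0.6144]] 
q [ 0.225  0.099 -0.324  1.919  0.262  0.485 -1.91 ]
```

View pics/w14.png

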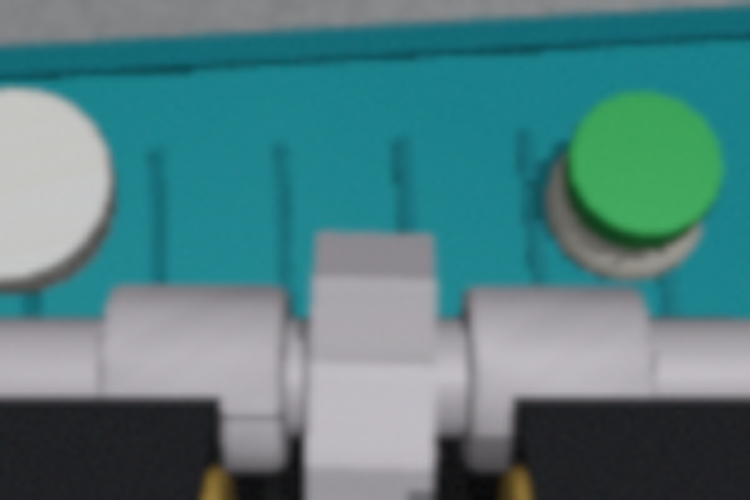

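View pics/s14.png

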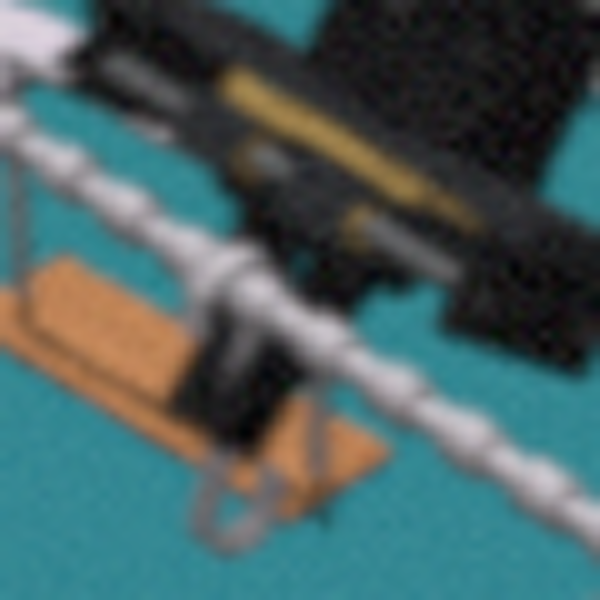

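arm_command:
  targets:
    - [[0,0.0008,-0.0006,0,0,0],[0,0.0008,-0.0006,0,0,0],[0,0,0,0,0,0]]

```text
time: 15.3
ee_pos: [0.6972, -0.0178, 0.2159]
eef_rot: [0.3, -0.319, 0.654, -0.616]
ft_force: [-0.6, -0.3, 2.2]
width: 0.0096
```

arm_command:
  targets:
    - [[0,0.0008,-0.0006,0,0,0],[0,0,0,0,0,0]]

```text
time: 15.47
ee_pos: [0.6976, -0.0178, 0.2157]
eef_rot: [0.3, -0.319, 0.655, -0.616]
ft_force: [-2.3, 0.1, 5.9]
width: 0.0096
```

arm_command:
  targets:
    - [[0,-0.001,0.0008,0,0,0],[0,0,0,0,0,0],[0,0,0,0,0,0]]

```text
time: 15.72
ee_pos: [0.697, -0.0178, 0.2159]
eef_rot: [0.3, -0.32, 0.654, -0.616]
ft_force: [0.4, -0.1, 3.4]
width: 0.0097
```

arm_command:
  targets:
    - [[0,0,0,0,0,0],[0,0,0,0,0,0],[0,0,0,0,0,0],[0,0,0,0,0,0]]
  hand: 0.35

```text
time: 16.05
ee_pos: [0.6964, -0.0179, 0.2147]
eef_rot: [0.301, -0.32, 0.654, -0.616]
ft_force: [-0.0, 0.0, -0.3]
width: 0.0268
```

```bash
python3 -c "
from h import *
st();c,s=snap('wrist','w15',(180,160,330,260),5)
"
```

```text
t 16.05 p [ 0.6964 -0.0179  0.2147] w 0.0268 F [-0.03  0.03 -0.28] 
R [[-0.0606, 0.6126, 0.7881], [-0.9982, -0.0364, -0.0484], [-0.0009, -0.7896, 0.6137]] 
q [ 0.224  0.101 -0.323  1.921  0.265  0.482 -1.913]
```

View pics/w15.png

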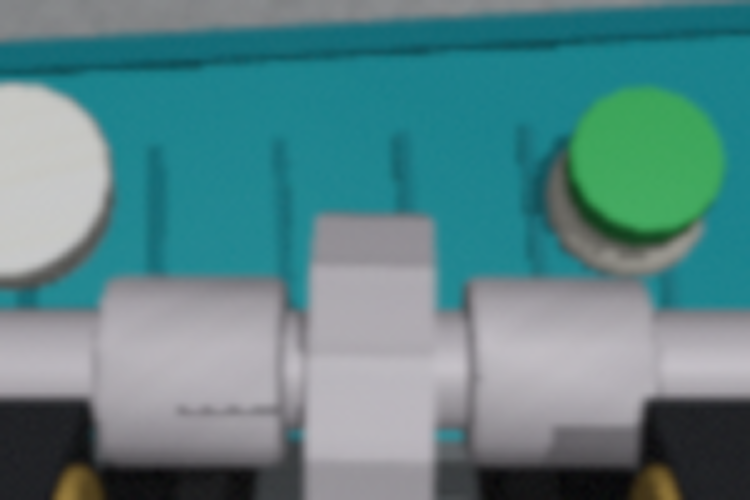

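arm_command:
  targets:
    - [[0,-0.008,0,0,0,0],[0,-0.012,0,0,0,0],[0,-0.015,0,0,0,0],[0,-0.02,0,0,0,0],[0,-0.025,0,0,0,0],[0,-0.025,0,0,0,0],[0,0,0,0,0,0]]

```text
time: 16.68
ee_pos: [0.6319, -0.0135, 0.3039]
eef_rot: [0.299, -0.318, 0.655, -0.617]
ft_force: [-0.2, 0.3, 0.7]
width: 0.0301
```

```bash
python3 -c "
from h import *
plan([.43,.20,.32],Rt(-.143,55));c,s=snap('wrist','w16');c,_=snap('scene','s16',(220,150,280,210),10)
for X in ([.6885,-.0195,.278],[.6885,-.0195,.168]): print(((proj(c,X)-[220,150]+.5)*10).round(0))
"
```

```text
t 16.68 p [ 0.6319 -0.0135  0.3039] w 0.0301 F [-0.21  0.34  0.66] 
R [[-0.0599, 0.6186, 0.7835], [-0.9982, -0.0365, -0.0475], [-0.0008, -0.7849, 0.6196]] 
q [ 0.249 -0.127 -0.326  1.948  0.083  0.654 -1.768]
rot [-3.29  3.79 -2.88] | shift now-frame [-0.201  -0.1453 -0.1583] | shift after-rot [-0.1825 -0.1453 -0.1794] world [-0.2019  0.2135  0.0161]
[224. 261.]
[227. 547.]
```

View pics/w16.png

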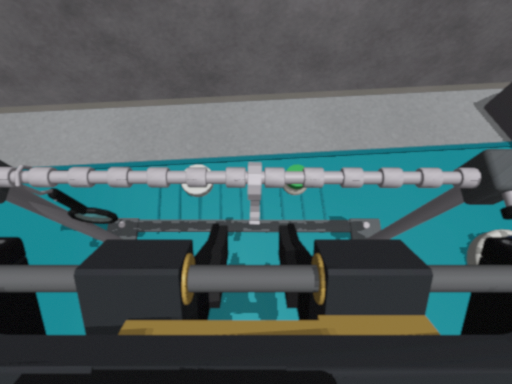

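View pics/s16.png

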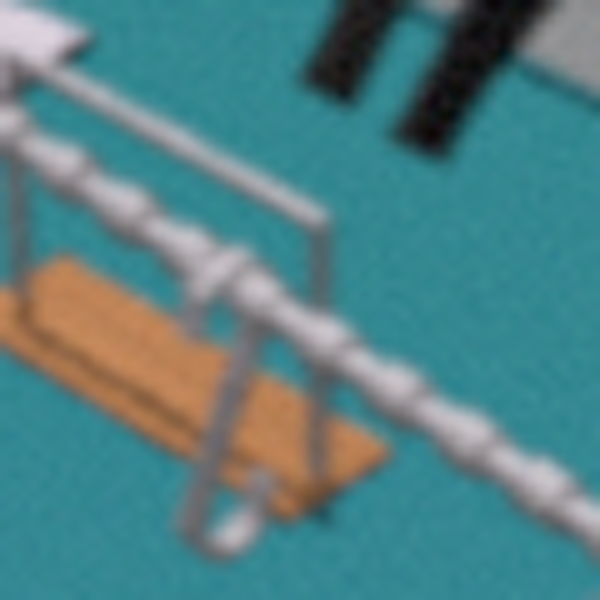

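```bash
python3 -c "
from h import *
plan([.437,.277,.20],Rt(-.143,50))
"
```

```text
t 16.78 p [ 0.6322 -0.014   0.2998] w 0.0305 F [ 0.52 -0.23  0.45] 
R [[-0.0605, 0.6153, 0.7859], [-0.9982, -0.0368, -0.048], [-0.0006, -0.7874, 0.6164]] 
q [ 0.249 -0.122 -0.326  1.95   0.086  0.651 -1.77 ]
rot [ 1.94  3.65 -3.  ] | shift now-frame [-0.2786 -0.0522 -0.2289] | shift after-rot [-0.2602 -0.0743 -0.2439] world [-0.1952  0.291  -0.0998]
```

arm_command:
  targets:
    - [[-0.0279,-0.0052,-0.0229,0,0,0],[-0.0279,-0.0052,-0.0229,0,0,0],[-0.0279,-0.0052,-0.0229,0,0,0],[-0.0279,-0.0052,-0.0229,0,0,0],[-0.0279,-0.0052,-0.0229,0,0,0],[-0.0279,-0.0052,-0.0229,0,0,0],[-0.0279,-0.0052,-0.0229,0,0,0],[-0.0279,-0.0052,-0.0229,0,0,0],[-0.0279,-0.0052,-0.0229,0,0,0],[-0.0279,-0.0052,-0.0229,0,0,0],[0,0,0,1,1.8,-1.5],[0,0,0,1,1.8,-1.5]]
  hand: 1.0

```text
time: 17.78
ee_pos: [0.4424, 0.2715, 0.2014]
eef_rot: [0.28, -0.321, 0.682, -0.595]
ft_force: [1.8, -21.8, 19.8]
width: 0.0867
```

```bash
python3 -c "
from h import *
plan([.437,.277,.15],Rt(-.143,50));snap('wrist','w17')
"
```

```text
t 17.78 p [0.4424 0.2715 0.2014] w 0.0867 F [  1.83 -21.82  19.78] 
R [[-0.1355, 0.6309, 0.764], [-0.9908, -0.0863, -0.1045], [0.0, -0.7711, 0.6367]] 
q [ 0.594 -0.5   -1.346  2.147  0.103  0.688 -2.603]
rot [ 0.45  0.31 -0.26] | shift now-frame [-0.0048  0.0358 -0.0375] | shift after-rot [-0.0047  0.0355 -0.0378] world [-0.0054  0.0055 -0.0514]
```

View pics/w17.png

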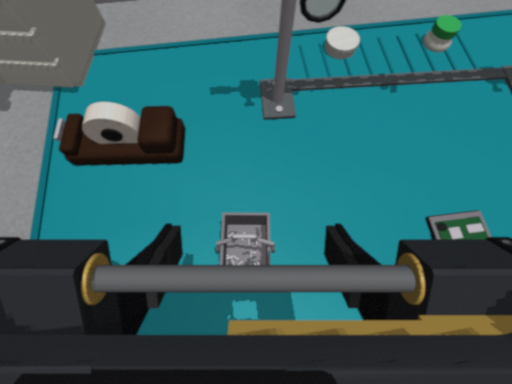

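arm_command:
  targets:
    - [[0.01,0.003,0.017,0,0,0],[0.016,0.005,0.028,0,0,0],[0.016,0.005,0.028,0,0,0],[0.016,0.005,0.028,0,0,0],[0,0,0,0,-4,0],[0,0,0,0,-7,0],[0,0,0,0,-7,0],[0,0,0,0,-7,0]]

```text
time: 18.5
ee_pos: [0.5246, 0.1987, 0.2536]
eef_rot: [-0.422, 0.183, -0.605, 0.65]
ft_force: [-0.3, -0.7, -0.2]
width: 0.0868
```

```bash
python3 -c "
from h import *
st()
"
```

```text
t 18.5 p [0.5246 0.1987 0.2536] w 0.0868 F [-0.31 -0.65 -0.18] 
R [[0.2013, 0.6319, 0.7485], [-0.9412, -0.087, 0.3266], [0.2715, -0.7702, 0.5772]] 
q [ 0.529 -0.293 -1.1    2.072  0.305  0.704 -2.076]
```

arm_command:
  targets:
    - [[0,0,0,0,-7,0],[0,0,0,0,-7,0],[0,0,0,0,-7,0],[0,0,0,0,-7,0],[0,0,0,0,-7,0],[0,0,0,0,-7,0],[0,0,0,0,-7,0],[0,0,0,0,-7,0],[0,0,0,0,-7,0],[0,0,0,0,-7,0],[0,0,0,0,-7,0],[0,0,0,0,-7,0]]

```text
time: 19.5
ee_pos: [0.5245, 0.199, 0.2533]
eef_rot: [0.718, 0.299, 0.167, -0.606]
ft_force: [-0.3, -0.0, 0.1]
width: 0.0871
```

```bash
cat >> h.py <<'E'
def Rb(yaw,tilt):
    M=Rt(yaw,tilt).copy();M[:,0]*=-1;M[:,2]*=-1;return M
E
python3 -c "
from h import *
plan([.50,.22,.20],Rb(-.143,50))
"
```

```text
t 19.5 p [0.5245 0.199  0.2533] w 0.0871 F [-0.33 -0.03  0.13] 
R [[0.7655, 0.6316, -0.1226], [0.2272, -0.0871, 0.9699], [0.602, -0.7704, -0.2102]] 
q [ 0.214 -0.206 -0.865  2.079  0.488  0.758 -0.764]
rot [-4.700e-01 -7.049e+01 -5.000e-02] | shift now-frame [-0.046   0.0238  0.0346] | shift after-rot [0.0173 0.0233 0.0551] world [-0.0245  0.021  -0.0533]
```

arm_command:
  targets:
    - [[0,0,0,0,-7,0],[0,0,0,0,-7,0],[0,0,0,0,-7,0],[0,0,0,0,-7,0],[0,0,0,0,-7,0],[0,0,0,0,-7,0],[0,0,0,0,-7,0],[0,0,0,0,-7,0],[0,0,0,0,-7,0],[0,0,0,0,-7,0],[0,0,0,0,0,0]]

```text
time: 20.42
ee_pos: [0.5244, 0.199, 0.2532]
eef_rot: [0.684, 0.592, -0.275, -0.325]
ft_force: [0.4, -0.5, -0.1]
width: 0.0872
```

```bash
python3 -c "
from h import *
plan([.457,.275,.15],Rb(-.143,50));snap('wrist','w18')
"
```

```text
t 20.42 p [0.5244 0.199  0.2532] w 0.0872 F [ 0.42 -0.53 -0.14] 
R [[0.1467, 0.6316, -0.7613], [0.9891, -0.0873, 0.1182], [0.0082, -0.7704, -0.6375]] 
q [ 0.035 -0.184 -0.715  2.085  0.546  0.782  0.408]
rot [-0.39 -0.49  0.2 ] | shift now-frame [0.0644 0.0303 0.1261] | shift after-rot [0.0656 0.0292 0.1258] world [-0.0674  0.076  -0.1032]
```

View pics/w18.png

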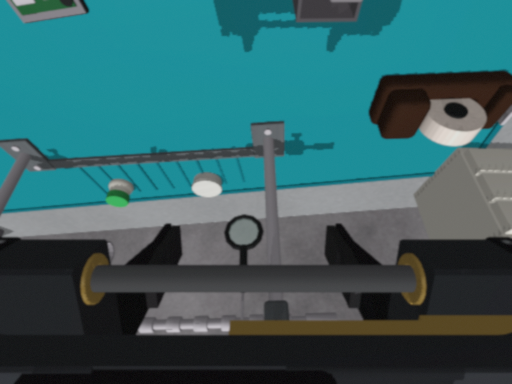

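```bash
python3 - <<'E'
from h import *
im=cv2.imread('pics/w17.png');cv2.imwrite('pics/w17c.png',cv2.resize(im[200:290,200:300],None,fx=7,fy=7,interpolation=cv2.INTER_CUBIC))
snap("top","t18",(160,205,200,250),12)
E
```

```text
(no output)
```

View pics/w17c.png

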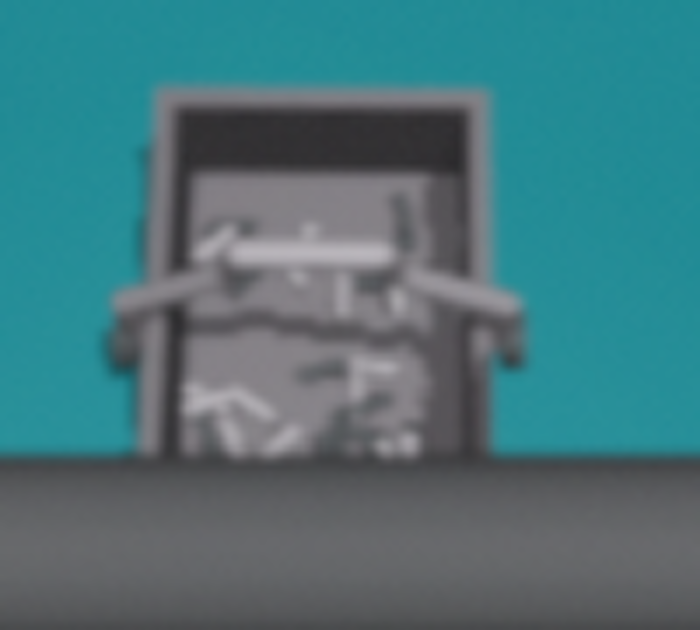

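View pics/t18.png

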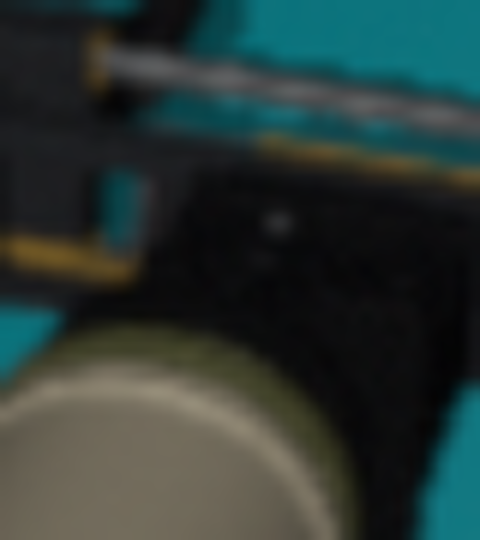

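```bash
python3 - <<'E'
from h import *
c=vision.camera("wrist")
p=np.array([.4424,.2715,.2014]);R=np.array([[-0.1355, 0.6309, 0.764], [-0.9908, -0.0863, -0.1045], [0.0, -0.7711, 0.6367]])
s=dict(ee_pos=p,eef_rot=Ro.from_matrix(R).as_quat())
def q(u,v,z): return onz(c,((u+.5)/7-.5+200,(v+.5)/7-.5+200),z,s)
L,Rr=q(157,88,.045),q(490,88,.045);print(L,Rr,np.linalg.norm(L-Rr))
b=(Rr-L)/np.linalg.norm(Rr-L);fw=np.array([-b[1],b[0],0]);print("yaw",np.arctan2(fw[1],fw[0]));print("centre from rim",(L+Rr)/2-.04*fw)
A,B=q(228,253,.092),q(392,253,.092);print("bail",A,B,(A+B)/2,np.linalg.norm(A-B))
A,B=q(115,300,.06),q(522,300,.06);print("sh",(A+B)/2,np.linalg.norm(A-B))
E
```

```text
[0.5147152  0.30003999 0.045     ] [0.50710657 0.24408523 0.045     ] 0.0564696898408498
yaw -0.13514937739619257
centre from rim [0.47127564 0.27745214 0.045     ]
bail [0.47299776 0.28933159 0.092     ] [0.4698791 0.2663799 0.092    ] [0.47143843 0.27785575 0.092     ] 0.023162604669851615
sh [0.47172555 0.27744123 0.06      ] 0.06333112334096752
```

```bash
python3 -c "
from h import *
plan([.456,.277,.15],Rb(-.135,50))
"
```

```text
t 20.57 p [0.5244 0.1994 0.2538] w 0.087 F [-0.75 -0.14 -0.33] 
R [[0.1543, 0.6322, -0.7593], [0.9879, -0.0868, 0.1285], [0.0153, -0.7699, -0.6379]] 
q [ 0.037 -0.185 -0.717  2.084  0.545  0.782  0.398]
rot [-0.35 -1.44 -0.06] | shift now-frame [0.0645 0.0299 0.1281] | shift after-rot [0.0677 0.0292 0.1266] world [-0.0684  0.0776 -0.1038]
```

arm_command:
  targets:
    - [[0.0129,0.006,0.0256,0,-1.4,0],[0.0135,0.0059,0.0254,0,0,0],[0.0135,0.0058,0.0253,0,0,0],[0.0135,0.0058,0.0253,0,0,0],[0.0135,0.0058,0.0253,0,0,0],[0,0,0,0,0,0],[0,0,0,0,0,0]]

```text
time: 21.15
ee_pos: [0.4545, 0.2771, 0.1494]
eef_rot: [0.681, 0.595, -0.282, -0.32]
ft_force: [-0.5, 0.1, -0.4]
width: 0.0874
```

```bash
python3 -c "
from h import *
plan([.456,.277,.10],Rb(-.135,50));snap('wrist','w19')
"
```

```text
t 21.15 p [0.4545 0.2771 0.1494] w 0.0874 F [-0.49  0.07 -0.43] 
R [[0.1323, 0.6308, -0.7646], [0.9912, -0.086, 0.1005], [-0.0024, -0.7711, -0.6367]] 
q [-0.036  0.015 -0.985  2.186  0.899  0.858 -0.162]
rot [-0.46  0.19 -0.02] | shift now-frame [0.0002 0.0391 0.0303] | shift after-rot [0.0001 0.0388 0.0306] world [ 0.0015 -0.0001 -0.0494]
```

View pics/w19.png

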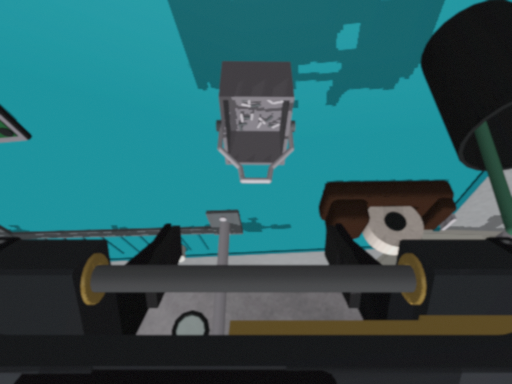

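```bash
python3 - <<'E'
from h import *
s=readout.read_state();c=vision.camera("wrist")
im=c["pixels"][50:190,200:310];cv2.imwrite('pics/w19c.png',cv2.resize(im,None,fx=5,fy=5,interpolation=cv2.INTER_CUBIC))
for uv,z in [((256,180),.092),((220,97),.045),((293,97),.045),((221,62),.0),((293,62),.0)]: print(uv,onz(c,uv,z,s).round(4))
E
```

```text
(256, 180) [0.4771 0.2746 0.092 ]
(220, 97) [0.4326 0.2532 0.045 ]
(293, 97) [0.4398 0.3074 0.045 ]
(221, 62) [0.433  0.2509 0.    ]
(293, 62) [0.441  0.3106 0.    ]
```

View pics/w19c.png

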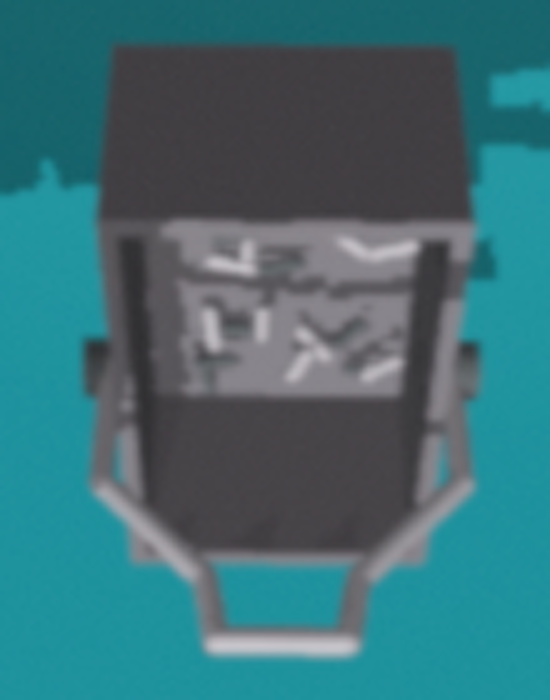

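arm_command:
  targets:
    - [[0,0.0193,0.0155,0,0,0],[0,0.0193,0.0155,0,0,0],[0,0.0193,0.0155,0,0,0],[0,0.0193,0.0155,0,0,0],[0,0,0,-0.4,0,0],[0,0,0,0,0,0]]

```text
time: 21.75
ee_pos: [0.457, 0.2753, 0.0515]
eef_rot: [0.683, 0.596, -0.279, -0.317]
ft_force: [0.1, 1.0, -0.2]
width: 0.087
```

```bash
python3 -c "
from h import *
plan([.457,.2775,.0174],Rb(-.135,50));snap('wrist','w20')
"
```

```text
t 21.75 p [0.457  0.2753 0.0515] w 0.087 F [ 0.06  1.02 -0.18] 
R [[0.1341, 0.637, -0.7591], [0.991, -0.0892, 0.1002], [-0.0039, -0.7657, -0.6432]] 
q [-0.149  0.291 -0.93   2.255  1.292  0.91  -0.551]
rot [ 0.03  0.17 -0.15] | shift now-frame [0.0023 0.0259 0.0222] | shift after-rot [0.0022 0.0259 0.0222] world [-0.      0.0022 -0.0341]
```

View pics/w20.png

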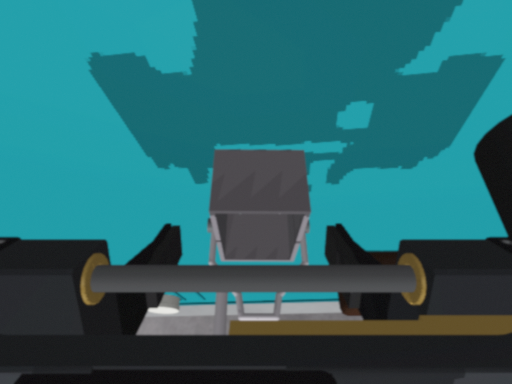

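arm_command:
  targets:
    - [[0.0015,0.0065,0.0056,0,0,0],[0.0015,0.0065,0.0056,0,0,0],[0,0.0065,0.0055,0,0,0],[0,0.0064,0.0055,0,0,0],[0,0,0,0,0,0]]

```text
time: 22.22
ee_pos: [0.4579, 0.279, 0.0189]
eef_rot: [0.683, 0.597, -0.278, -0.317]
ft_force: [-0.3, -0.4, -0.4]
width: 0.0869
```

```bash
python3 -c "
from h import *
plan([.457,.2775,.0174],Rb(-.135,50));snap('wrist','w21')
"
```

```text
t 22.22 p [0.4579 0.279  0.0189] w 0.0869 F [-0.3  -0.44 -0.36] 
R [[0.134, 0.6393, -0.7572], [0.991, -0.0879, 0.1011], [-0.0019, -0.7639, -0.6453]] 
q [-0.201  0.39  -0.888  2.259  1.409  0.94  -0.664]
rot [ 0.19  0.1  -0.06] | shift now-frame [-0.0016  0.0007  0.0015] | shift after-rot [-0.0016  0.0007  0.0015] world [-0.0009 -0.0015 -0.0015]
```

View pics/w21.png

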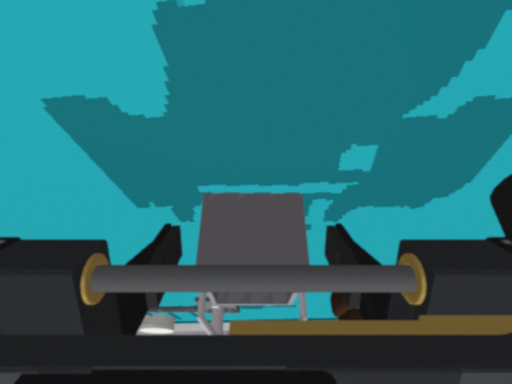

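arm_command:
  targets:
    - [[0,0,0,0,0,0],[0,0,0,0,0,0],[0,0,0,0,0,0],[0,0,0,0,0,0],[0,0,0,0,0,0],[0,0,0,0,0,0]]
  hand: 0.0
  grip_force: 20

```text
time: 22.77
ee_pos: [0.4571, 0.2791, 0.0178]
eef_rot: [0.683, 0.597, -0.279, -0.317]
ft_force: [-0.9, -0.9, 2.7]
width: 0.0558
```

```bash
python3 -c "
from h import *
st();snap('wrist','w22')
"
```

```text
t 22.77 p [0.4571 0.2791 0.0178] w 0.0558 F [-0.93 -0.87  2.69] 
R [[0.1327, 0.6383, -0.7583], [0.9912, -0.0875, 0.0998], [-0.0026, -0.7648, -0.6443]] 
q [-0.202  0.392 -0.889  2.26   1.41   0.94  -0.665]
```

View pics/w22.png

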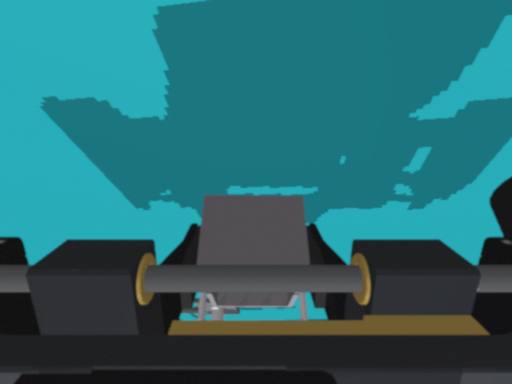

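arm_command:
  targets:
    - [[0,-0.004,-0.0032,0,0,0],[0,-0.008,-0.0065,0,0,0],[0,-0.012,-0.01,0,0,0],[0,-0.015,-0.0127,0,0,0],[0,-0.015,-0.0127,0,0,0],[0,-0.015,-0.0127,0,0,0],[0,0,0,0,0,0]]

```text
time: 23.4
ee_pos: [0.4578, 0.2809, 0.1115]
eef_rot: [0.683, 0.598, -0.277, -0.316]
ft_force: [2.4, 0.1, -0.8]
width: 0.0558
```

```bash
python3 -c "
from h import *
st();snap('wrist','w23');c,s=snap('scene','s23',(310,190,400,270),8)
"
```

```text
t 23.4 p [0.4578 0.2809 0.1115] w 0.0558 F [ 2.36  0.12 -0.82] 
R [[0.1319, 0.6415, -0.7557], [0.9913, -0.0852, 0.1007], [0.0002, -0.7624, -0.6471]] 
q [-0.069  0.137 -0.993  2.214  1.086  0.884 -0.347]
```

View pics/w23.png

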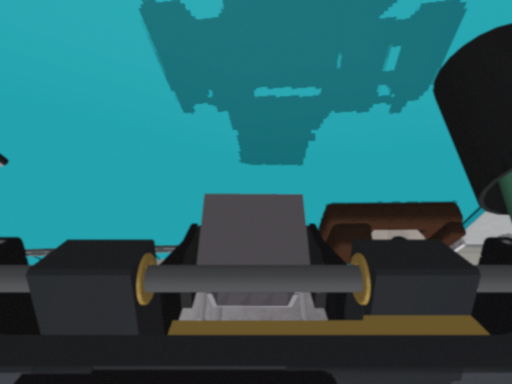

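View pics/s23.png

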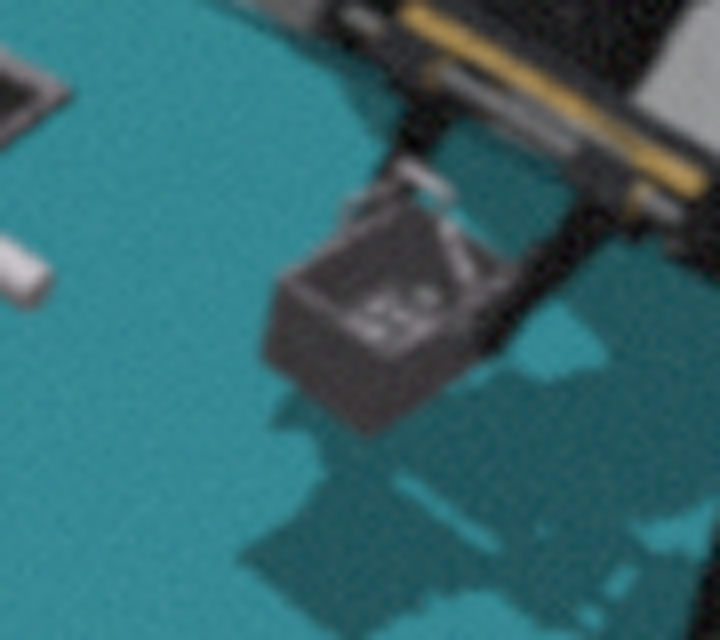

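```bash
python3 - <<'E'
from h import *
s,R=st();c=vision.camera("scene");
for uv in ((425,178),):
    px=((uv[0]+.5)/8-.5+310,(uv[1]+.5)/8-.5+190);z=.092+s["ee_pos"][2]-.0178
    X=onz(c,px,z);print(X,"rel TCP tool",(R.T@(X-s["ee_pos"])).round(4))
# expected at grasp for two centre guesses, in forward/lateral
u=np.array([.991,-.1346])
for cc in ([.4714,.2776],[.4765,.2746],[.4745,.2752]):
    d=np.array(cc)-[.4571,.2791];print(cc,"fwd",d@u)
d=X[:2]-s["ee_pos"][:2];print("fwd scene",d@u,"lat",d@[.1346,.991])
# check scene bias on the known hook: top of hook
E
```

```text
t 23.5 p [0.4572 0.2793 0.1084] w 0.0558 F [ 0.33 -0.4  -1.14] 
R [[0.1332, 0.6394, -0.7572], [0.9911, -0.0875, 0.1005], [-0.002, -0.7638, -0.6454]] 
q [-0.071  0.143 -0.991  2.217  1.091  0.885 -0.353]
[0.46867527 0.27598501 0.18263942] rel TCP tool [-0.0019 -0.049  -0.0569]
[0.4714, 0.2776] fwd 0.014373199999999978
[0.4765, 0.2746] fwd 0.019831099999999973
[0.4745, 0.2752] fwd 0.017768339999999973
fwd scene 0.011837592970737401 lat -0.0017279237692828869
```

```bash
python3 -c "
from h import *
plan([.59,-.0116,.13],Rb(-.0605,50.1))
"
```

```text
t 23.55 p [0.4568 0.2789 0.1074] w 0.0562 F [-0.05  0.27 -1.18] 
R [[0.1332, 0.6383, -0.7582], [0.9911, -0.0881, 0.1], [-0.003, -0.7648, -0.6443]] 
q [-0.072  0.144 -0.991  2.218  1.092  0.885 -0.354]
rot [ 0.21 -3.1  -2.82] | shift now-frame [-0.2703  0.0933 -0.1446] | shift after-rot [-0.2819  0.0792 -0.13  ] world [ 0.1332 -0.2905  0.0226]
```

arm_command:
  targets:
    - [[-0.01,0.0035,-0.0054,0,0,0],[-0.02,0.007,-0.0107,0,0,0],[-0.0267,0.0092,-0.0143,0,0,0],[-0.0267,0.0092,-0.0143,0,0,0],[-0.0267,0.0092,-0.0143,0,0,0],[-0.0267,0.0092,-0.0143,0,0,0],[-0.0267,0.0092,-0.0143,0,0,0],[-0.0267,0.0092,-0.0143,0,0,0],[-0.0267,0.0092,-0.0143,0,0,0],[-0.0267,0.0092,-0.0143,0,0,0],[-0.02,0.007,-0.0107,0,0,0],[-0.0067,0.0022,-0.0035,0,0,0]]

```text
time: 24.55
ee_pos: [0.59, -0.0154, 0.1284]
eef_rot: [0.684, 0.594, -0.279, -0.318]
ft_force: [-0.1, 0.1, -0.4]
width: 0.0559
```

arm_command:
  targets:
    - [[0,0,0,0,-1.0,-0.9],[0,0,0,0.1,-1.1,-1.0],[0,0,0,0.1,-1.0,-0.9],[0,0,0,0,0,0]]

```text
time: 24.88
ee_pos: [0.5891, -0.0118, 0.1281]
eef_rot: [0.659, 0.62, -0.291, -0.31]
ft_force: [-1.0, -0.2, -1.4]
width: 0.056
```

```bash
python3 -c "
from h import *
plan([.59,-.0116,.13],Rb(-.0605,50.1));snap('wrist','w24');c,s=snap('scene','s24',(220,150,310,230),8);snap('top','t24',(200,130,320,220),6)
"
```

```text
t 24.88 p [ 0.5891 -0.0118  0.1281] w 0.056 F [-0.99 -0.23 -1.37] 
R [[0.0603, 0.6372, -0.7683], [0.9982, -0.0384, 0.0465], [0.0001, -0.7697, -0.6384]] 
q [ 0.377 -0.021 -0.496  2.269  0.479  0.232  0.958]
rot [-0.23  0.    0.01] | shift now-frame [ 0.0003 -0.0009 -0.0019] | shift after-rot [ 0.0003 -0.0009 -0.0019] world [0.0009 0.0002 0.0019]
```

View pics/w24.png

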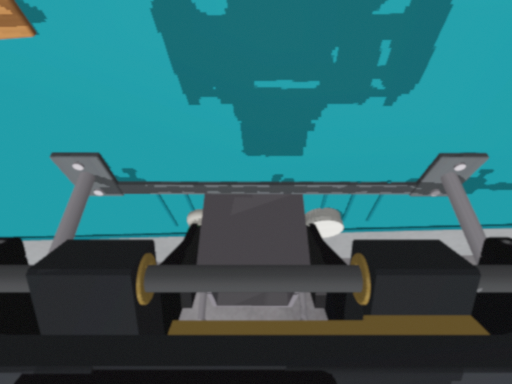

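View pics/s24.png

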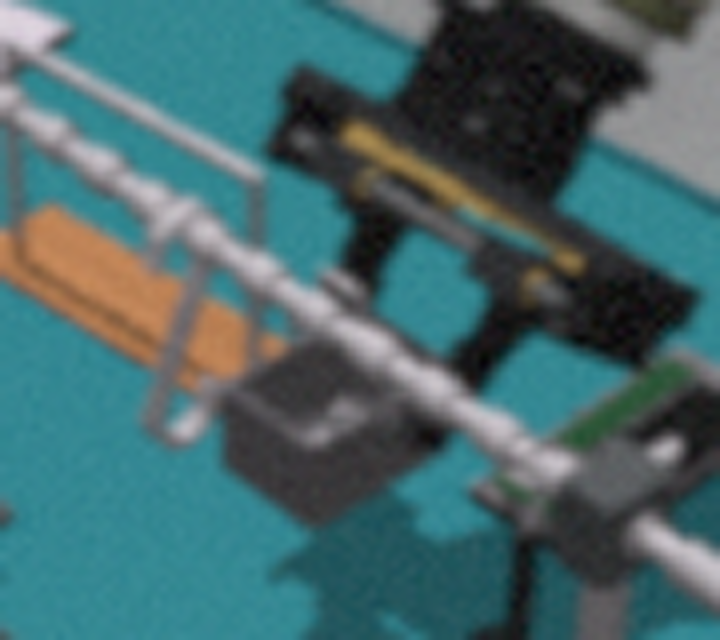

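View pics/t24.png

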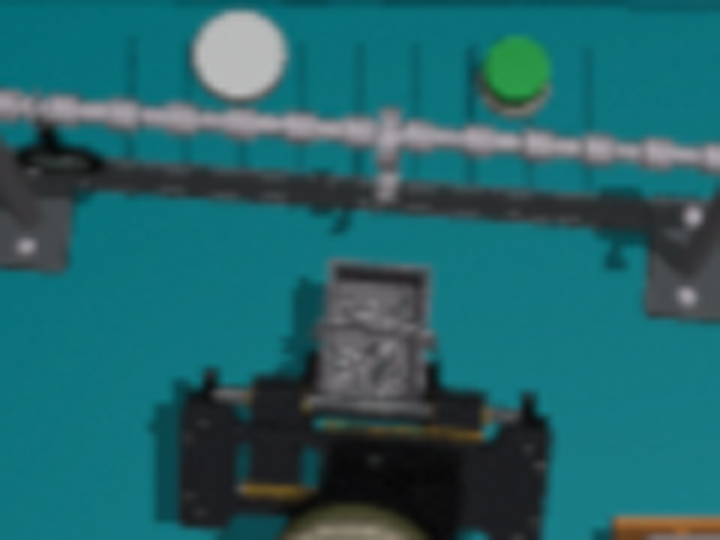

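```bash
python3 - <<'E'
from h import *
s,R=st();c=vision.camera("top");im=c["pixels"]
cv2.imwrite('pics/t24c.png',cv2.resize(im[170:200,245:280],None,fx=20,fy=20,interpolation=cv2.INTER_CUBIC))
z=.2023
for uv in ((375,326),):
    px=((uv[0]+.5)/6-.5+200,(uv[1]+.5)/6-.5+130);X=onz(c,px,z);print(X,"fwd",(X-s["ee_pos"])[:2]@[.998,-.0605])
px=((388+.5)/6-.5+200,(188+.5)/6-.5+130);print("hook tip",onz(c,px,.189))
c2=vision.camera("scene");cv2.imwrite('pics/s24c.png',cv2.resize(c2["pixels"][180:215,235:285],None,fx=15,fy=15,interpolation=cv2.INTER_CUBIC))
E
```

```text
t 25.03 p [ 0.5897 -0.0109  0.1291] w 0.0562 F [ 0.12  0.52 -1.16] 
R [[0.0608, 0.6386, -0.7671], [0.9982, -0.0388, 0.0468], [0.0001, -0.7685, -0.6398]] 
q [ 0.376 -0.022 -0.498  2.268  0.486  0.233  0.949]
[ 0.60277052 -0.01201812  0.2023    ] fwd 0.013152400895502101
hook tip [ 0.6803842 -0.0178617  0.189    ]
```

View pics/t24c.png

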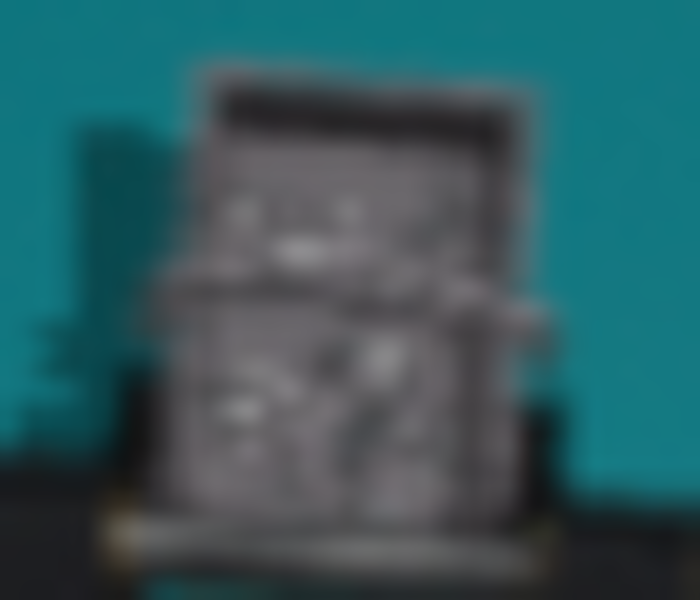

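View pics/s24c.png

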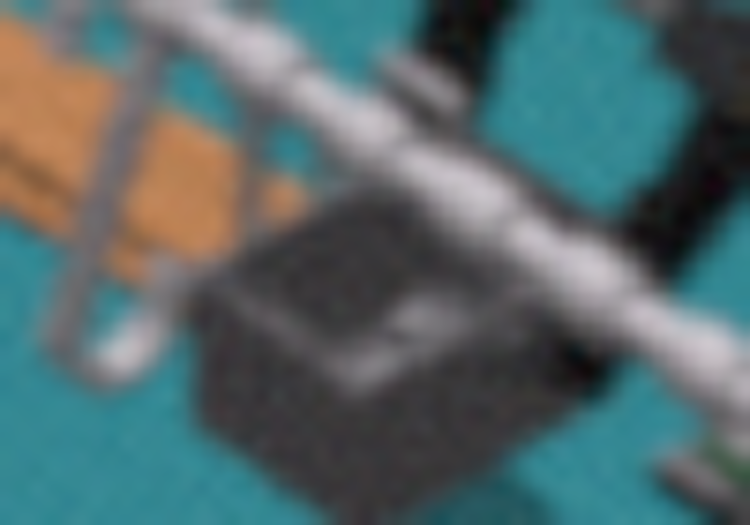

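```bash
python3 - <<'E'
from h import *
s,R=st();t=vision.camera("top");c=vision.camera("scene")
u=np.array([.998,-.0605]);p=s["ee_pos"]
z0=p[2]-.0178
def px(x,y,k,o): return ((x+.5)/k-.5+o[0],(y+.5)/k-.5+o[1])
X=onz(t,px(370,80,20,(245,170)),z0+.045);print("top far rim -> centre fwd",(X-p)[:2]@u-.04,X)
X=onz(c,px(428,80,15,(235,180)),z0+.092);print("scene bail fwd",(X-p)[:2]@u,X)
a=ray(c,px(428,80,15,(235,180)));
X=onz(c,px(172,258,15,(235,180)),.1888);print("scene tip",X)
X=onz(c,px(85,378,15,(235,180)),.1678);print("scene hook bottom",X)
print("pred tip px",proj(c,[.6725,-.0165,.1888]),px(172,258,15,(235,180)))
E
```

```text
t 25.13 p [ 0.5899 -0.0108  0.1296] w 0.0557 F [-0.33  0.96 -0.21] 
R [[0.0601, 0.6394, -0.7665], [0.9982, -0.0385, 0.0462], [0.0, -0.7679, -0.6406]] 
q [ 0.376 -0.022 -0.498  2.268  0.485  0.233  0.95 ]
top far rim -> centre fwd 0.015765575774623078 [ 0.64559695 -0.01454058  0.15681661]
scene bail fwd 0.013715922422127928 [ 0.60371172 -0.01043828  0.20381661]
scene tip [ 0.67176406 -0.01927001  0.1888    ]
scene hook bottom [ 0.69435647 -0.02232723  0.1678    ]
pred tip px [246.45862663 197.22966196] (246.0, 196.73333333333335)
```

arm_command:
  targets:
    - [[-0.0008,0.005,-0.0045,0,0,0],[-0.0007,0.008,-0.0075,0,0,0],[0,0.01,-0.0095,0,0,0],[0,0.009,-0.0085,0,0,0],[0,0.0046,-0.0045,0,0,0],[0,0,0,0,0,0],[0,0,0,0,0,0]]

```text
time: 25.82
ee_pos: [0.6397, -0.0154, 0.1239]
eef_rot: [0.659, 0.621, -0.29, -0.309]
ft_force: [-0.2, 0.4, -1.2]
width: 0.056
```

```bash
python3 -c "
from h import *
st();snap('scene','s25',(230,175,280,225),14);snap('top','t25',(235,140,285,180),14)
"
```

```text
t 25.82 p [ 0.6397 -0.0154  0.1239] w 0.056 F [-0.21  0.36 -1.22] 
R [[0.06, 0.6397, -0.7663], [0.9982, -0.0384, 0.0462], [0.0001, -0.7677, -0.6408]] 
q [ 0.358  0.104 -0.476  2.162  0.659  0.245  0.821]
```

View pics/s25.png

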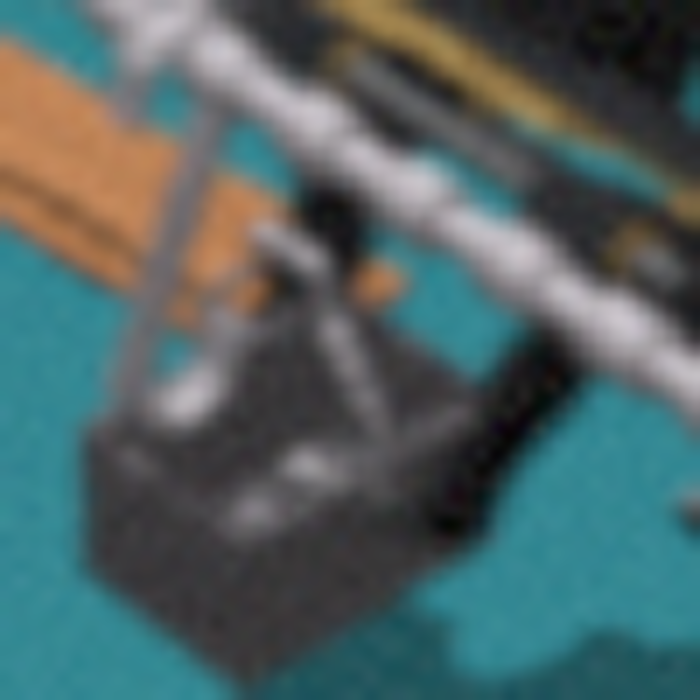

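View pics/t25.png

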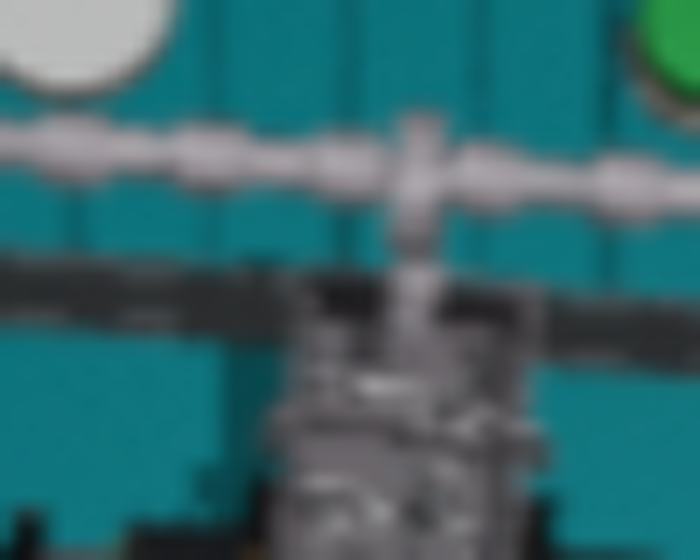

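```bash
python3 - <<'E'
from h import *
s,R=st();c=vision.camera("scene");p=s["ee_pos"];u=np.array([.998,-.0605])
def px(x,y,k,o): return ((x+.5)/k-.5+o[0],(y+.5)/k-.5+o[1])
X=onz(c,px(291,250,14,(230,175)),p[2]+.0742);print("bail",X,"fwd",(X-p)[:2]@u)
for n,X in (("tip",[.6725,-.0165,.1888]),("low",[.6885,-.0175,.1678]),("top",[.6885,-.0175,.2778]),("bail",[p[0]+.0148,p[1]-.001,p[2]+.0742])): print(n,((proj(c,X)-[230,175]+.5)*14-.5).round())
E
```

```text
t 25.92 p [ 0.6394 -0.0155  0.1241] w 0.0557 F [0.04 0.23 0.46] 
R [[0.0601, 0.6399, -0.7661], [0.9982, -0.0387, 0.0459], [-0.0002, -0.7675, -0.6411]] 
q [ 0.358  0.103 -0.476  2.163  0.659  0.245  0.821]
bail [ 0.65524844 -0.01667409  0.19832935] fwd 0.015892952938005946
tip [237. 318.]
low [183. 421.]
top [179.  20.]
bail [295. 248.]
```

arm_command:
  targets:
    - [[0,0.004,-0.0048,0,0,0],[0,0.0064,-0.0077,0,0,0],[0,0.0064,-0.0077,0,0,0],[0,0.004,-0.0047,0,0,0],[0,0,0,0,0,0],[0,0,0,0,0,0]]

```text
time: 26.47
ee_pos: [0.6727, -0.0175, 0.1239]
eef_rot: [0.659, 0.621, -0.29, -0.309]
ft_force: [-0.3, 0.2, -0.9]
width: 0.0556
```

```bash
python3 -c "
from h import *
st();snap('scene','s26',(220,175,270,225),14);snap('top','t26',(235,140,285,180),14)
"
```

```text
t 26.47 p [ 0.6727 -0.0175  0.1239] w 0.0556 F [-0.31  0.25 -0.91] 
R [[0.0602, 0.6398, -0.7662], [0.9982, -0.0383, 0.0464], [0.0003, -0.7676, -0.641]] 
q [ 0.34   0.175 -0.457  2.086  0.702  0.264  0.803]
```

View pics/s26.png

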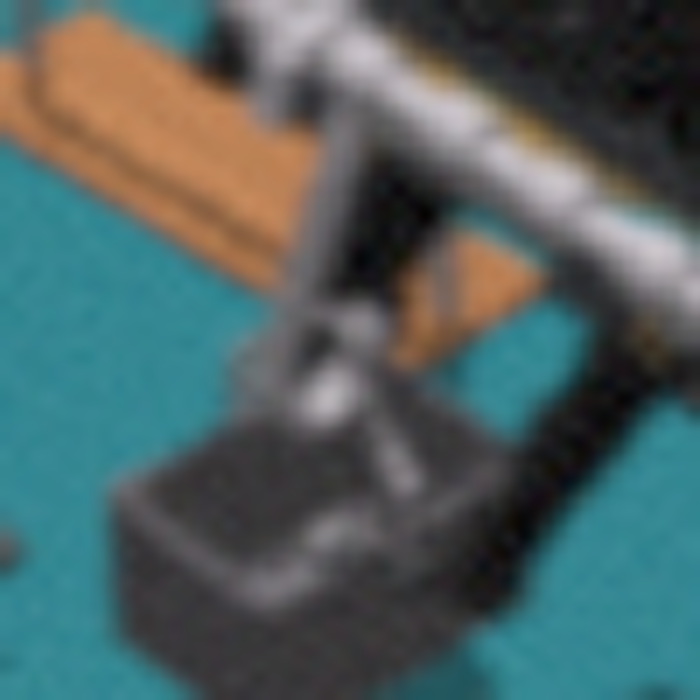

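View pics/t26.png

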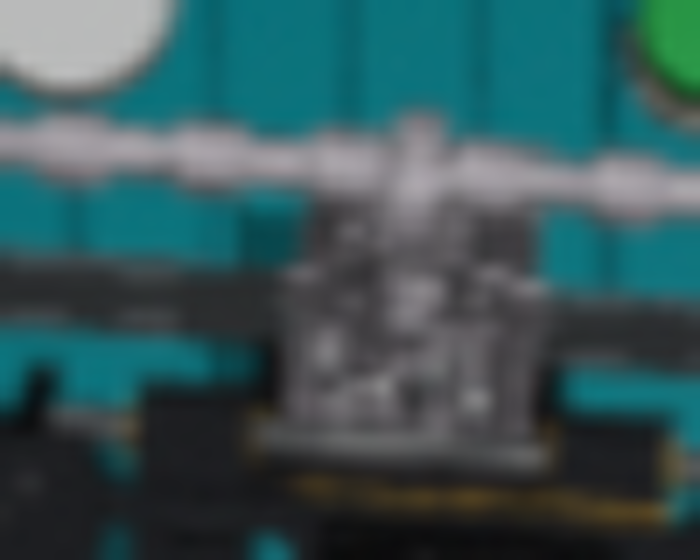

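arm_command:
  targets:
    - [[0,0.0038,0.0032,0,0,0],[0,0.0038,0.0032,0,0,0],[0,0.0038,0.0032,0,0,0],[0,0.0038,0.0032,0,0,0],[0,0,0,0,0,0],[0,0,0,0,0,0]]

```text
time: 27.07
ee_pos: [0.6719, -0.0175, 0.1042]
eef_rot: [0.659, 0.621, -0.291, -0.308]
ft_force: [-0.6, -0.5, -0.6]
width: 0.0556
```

```bash
python3 -c "
from h import *
st();snap('scene','s27',(220,175,270,225),14)
"
```

```text
t 27.07 p [ 0.6719 -0.0175  0.1042] w 0.0556 F [-0.58 -0.48 -0.55] 
R [[0.0599, 0.6397, -0.7662], [0.9982, -0.0386, 0.0458], [-0.0003, -0.7676, -0.6409]] 
q [ 0.276  0.201 -0.393  2.104  0.827  0.229  0.676]
```

View pics/s27.png

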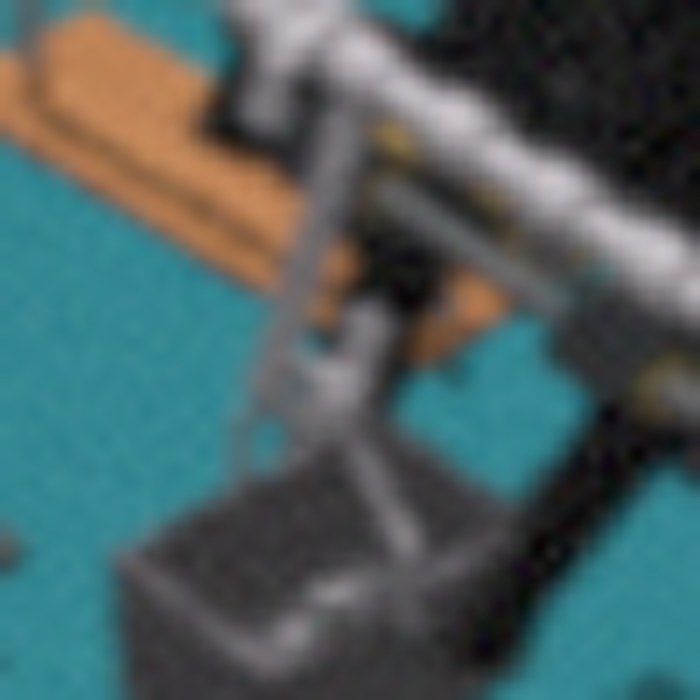

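arm_command:
  targets:
    - [[0,0.0015,0.0013,0,0,0],[0,0.0015,0.0013,0,0,0],[0,0.0008,0.0006,0,0,0],[0,0,0,0,0,0],[0,0,0,0,0,0]]

```text
time: 27.53
ee_pos: [0.6723, -0.0175, 0.0994]
eef_rot: [0.66, 0.621, -0.29, -0.308]
ft_force: [-0.1, 0.2, -0.4]
width: 0.0558
```

arm_command:
  targets:
    - [[0,0.0008,0.0006,0,0,0],[0,0,0,0,0,0],[0,0,0,0,0,0]]

```text
time: 27.78
ee_pos: [0.6727, -0.0175, 0.0988]
eef_rot: [0.66, 0.621, -0.29, -0.308]
ft_force: [0.0, 0.9, 0.7]
width: 0.0557
```

arm_command:
  targets:
    - [[0,0.0008,0.0006,0,0,0],[0,0,0,0,0,0],[0,0,0,0,0,0]]

```text
time: 28.03
ee_pos: [0.6731, -0.0175, 0.0984]
eef_rot: [0.66, 0.621, -0.29, -0.308]
ft_force: [-0.2, -0.6, 5.6]
width: 0.0557
```

```bash
python3 -c "
from h import *
st();snap('scene','s28',(220,160,270,210),14);snap('wrist','w28')
"
```

```text
t 28.03 p [ 0.6731 -0.0175  0.0984] w 0.0557 F [-0.15 -0.61  5.61] 
R [[0.0599, 0.6415, -0.7648], [0.9982, -0.0384, 0.0459], [0.0001, -0.7661, -0.6427]] 
q [ 0.249  0.211 -0.365  2.107  0.877  0.216  0.624]
```

View pics/s28.png

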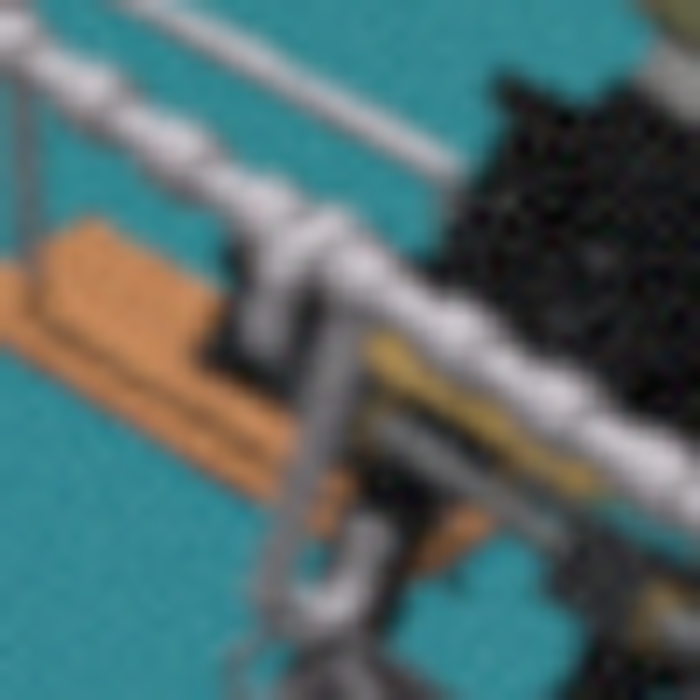

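View pics/w28.png

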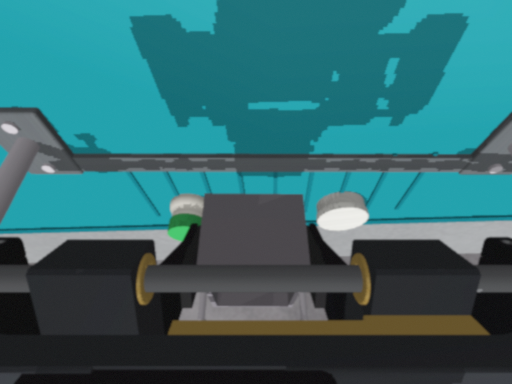

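arm_command:
  targets:
    - [[0,-0.0009,-0.0007,0,0,0],[0,0,0,0,0,0],[0,0,0,0,0,0]]
  grip_force: 5

```text
time: 28.38
ee_pos: [0.6722, -0.0177, 0.0984]
eef_rot: [0.66, 0.621, -0.29, -0.308]
ft_force: [0.6, 0.2, 1.5]
width: 0.0559
```

```bash
python3 -c "
from h import *
st()
"
```

```text
t 28.38 p [ 0.6722 -0.0177  0.0984] w 0.0559 F [0.64 0.16 1.48] 
R [[0.0603, 0.6399, -0.766], [0.9982, -0.0387, 0.0462], [-0.0001, -0.7674, -0.6411]] 
q [ 0.254  0.21  -0.37   2.108  0.868  0.218  0.633]
```

Now open gently in stages.

arm_command:
  targets:
    - [[0,0,0,0,0,0],[0,0,0,0,0,0],[0,0,0,0,0,0],[0,0,0,0,0,0]]
  hand: 0.68

```text
time: 28.72
ee_pos: [0.6721, -0.0176, 0.0982]
eef_rot: [0.66, 0.621, -0.291, -0.308]
ft_force: [0.4, 0.4, 0.6]
width: 0.0592
```

arm_command:
  targets:
    - [[0,0,0,0,0,0],[0,0,0,0,0,0],[0,0,0,0,0,0],[0,0,0,0,0,0],[0,0,0,0,0,0],[0,0,0,0,0,0]]
  hand: 1.0

```text
time: 29.22
ee_pos: [0.6724, -0.0176, 0.0986]
eef_rot: [0.66, 0.621, -0.29, -0.308]
ft_force: [0.8, -0.6, -0.2]
width: 0.0852
```

```bash
python3 -c "
from h import *
st();snap('scene','s29',(220,160,270,225),12);snap('wrist','w29')
"
```

```text
t 29.22 p [ 0.6724 -0.0176  0.0986] w 0.0852 F [ 0.85 -0.56 -0.23] 
R [[0.0601, 0.6402, -0.7658], [0.9982, -0.0386, 0.0461], [-0.0001, -0.7672, -0.6414]] 
q [ 0.254  0.21  -0.37   2.108  0.869  0.218  0.632]
```

View pics/s29.png

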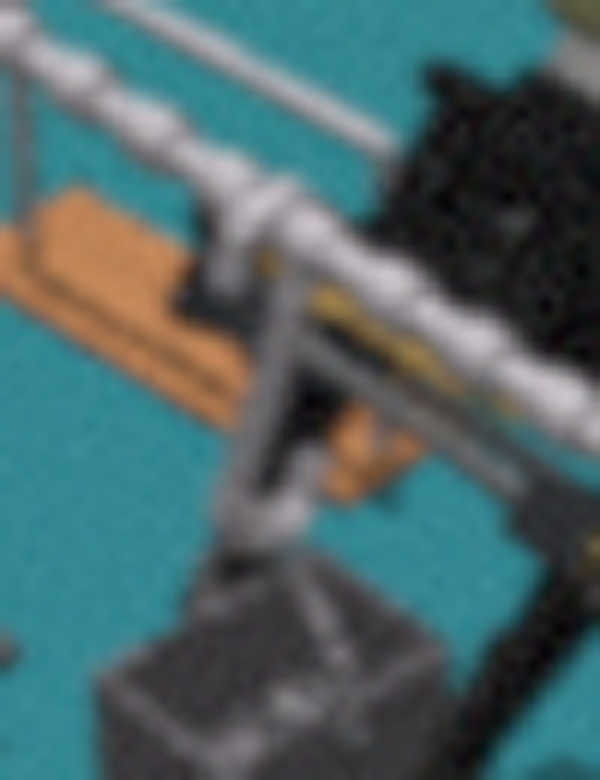

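View pics/w29.png

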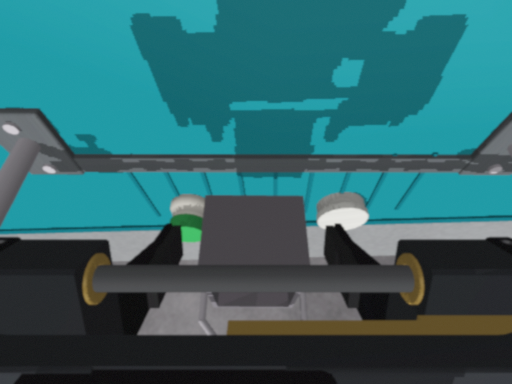

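arm_command:
  targets:
    - [[0,-0.005,0,0,0,0],[0,-0.01,0,0,0,0],[0,-0.015,0,0,0,0],[0,-0.02,0,0,0,0],[0,-0.025,0,0,0,0],[0,-0.025,0,0,0,0],[0,-0.025,0,0,0,0],[0,0,0,0,0,0]]

```text
time: 29.98
ee_pos: [0.5921, -0.0126, 0.1987]
eef_rot: [0.661, 0.622, -0.289, -0.306]
ft_force: [1.2, 0.2, 0.6]
width: 0.0868
```

arm_command:
  targets:
    - [[0,-0.01,0.01,0,0,0],[0,-0.02,0.02,0,0,0],[0,-0.02,0.02,0,0,0],[0,0,0,0,0,0],[0,0,0,0,0,0],[0,0,0,0,0,0],[0,0,0,0,0,0],[0,0,0,0,0,0],[0,0,0,0,0,0],[0,0,0,0,0,0],[0,0,0,0,0,0],[0,0,0,0,0,0]]

```text
time: 30.98
ee_pos: [0.5221, -0.0085, 0.2007]
eef_rot: [0.66, 0.621, -0.29, -0.308]
ft_force: [-1.1, -0.7, -0.4]
width: 0.0871
```

```bash
python3 -c "
from h import *
import time
st();snap('scene','s30',(210,150,280,230),10);snap('top','t30');snap('wrist','w30')
a=vision.camera('scene')['pixels']
"
```

```text
t 30.98 p [ 0.5221 -0.0085  0.2007] w 0.0871 F [-1.07 -0.72 -0.38] 
R [[0.0602, 0.64, -0.766], [0.9982, -0.0386, 0.0462], [0.0, -0.7674, -0.6411]] 
q [ 0.368 -0.334 -0.451  2.332 -0.079  0.423  1.458]
```

View pics/s30.png

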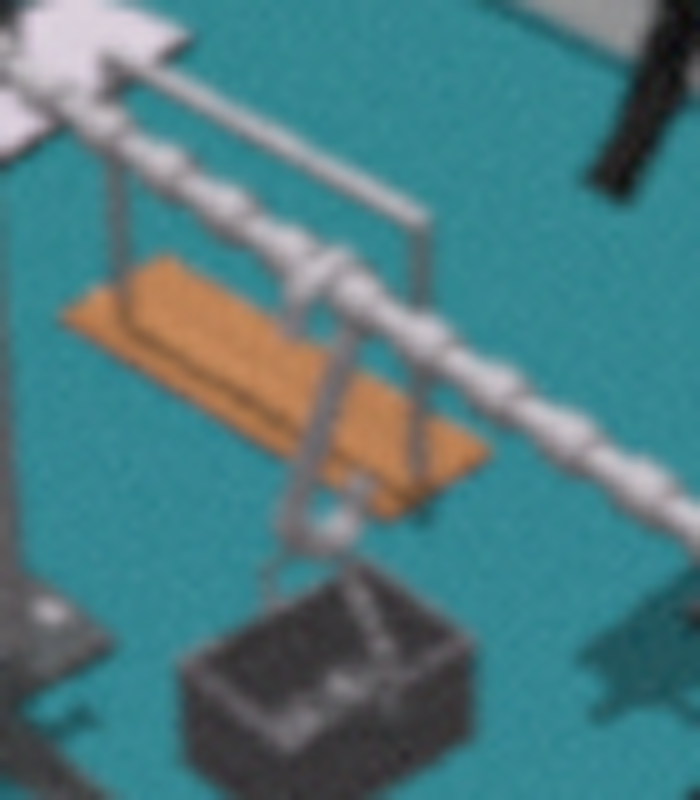

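View pics/t30.png

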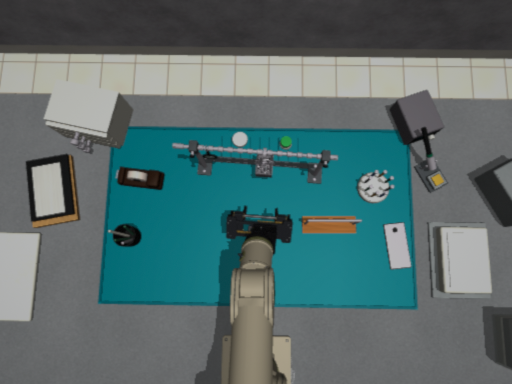

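View pics/w30.png

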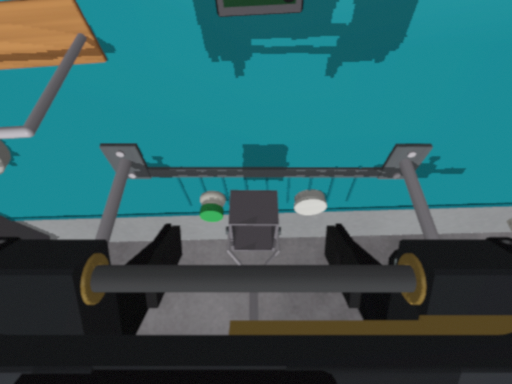

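arm_command:
  targets:
    - [[0,0,0,0,0,0],[0,0,0,0,0,0],[0,0,0,0,0,0],[0,0,0,0,0,0],[0,0,0,0,0,0],[0,0,0,0,0,0],[0,0,0,0,0,0],[0,0,0,0,0,0],[0,0,0,0,0,0],[0,0,0,0,0,0],[0,0,0,0,0,0],[0,0,0,0,0,0]]

```text
time: 32.18
ee_pos: [0.522, -0.0085, 0.2008]
eef_rot: [0.66, 0.621, -0.29, -0.308]
ft_force: [0.1, -0.8, -0.1]
width: 0.0869
```

arm_command:
  targets:
    - [[0,0,0,0,0,0],[0,0,0,0,0,0],[0,0,0,0,0,0],[0,0,0,0,0,0],[0,0,0,0,0,0],[0,0,0,0,0,0],[0,0,0,0,0,0],[0,0,0,0,0,0],[0,0,0,0,0,0],[0,0,0,0,0,0],[0,0,0,0,0,0],[0,0,0,0,0,0]]

```text
time: 33.18
ee_pos: [0.5221, -0.0085, 0.2008]
eef_rot: [0.66, 0.621, -0.29, -0.308]
ft_force: [-0.4, 0.5, 0.4]
width: 0.0873
```

```bash
python3 -c "
from h import *
w0=cv2.imread('pics/w30.png');fr=[]
for i in range(12): fr.append(vision.camera('wrist')['pixels'].astype(int))
for f in fr[1:]: print(np.abs(f-fr[0])[150:250,210:300].mean().round(2),end=' ')
print(np.abs(fr[0]-w0.astype(int))[150:250,210:300].mean())
cv2.imwrite('pics/w31.png',fr[-1].astype(np.uint8))
c=vision.camera('scene')
cv2.imwrite('pics/s31.png',cv2.resize(c['pixels'][150:235,210:280],None,fx=8,fy=8,interpolation=cv2.INTER_CUBIC))
for n,X in (('hooktop',[.6885,-.0175,.2778]),('hook low outer',[.6885,-.0175,.1678])): print(n,proj(c,X))
"
```

```text
0.67 0.68 0.68 0.67 0.66 0.68 0.67 0.68 0.68 0.67 0.68 0.820925925925926
hooktop [242.34505834 175.955209  ]
hook low outer [242.61806842 204.58306014]
```

View pics/s31.png

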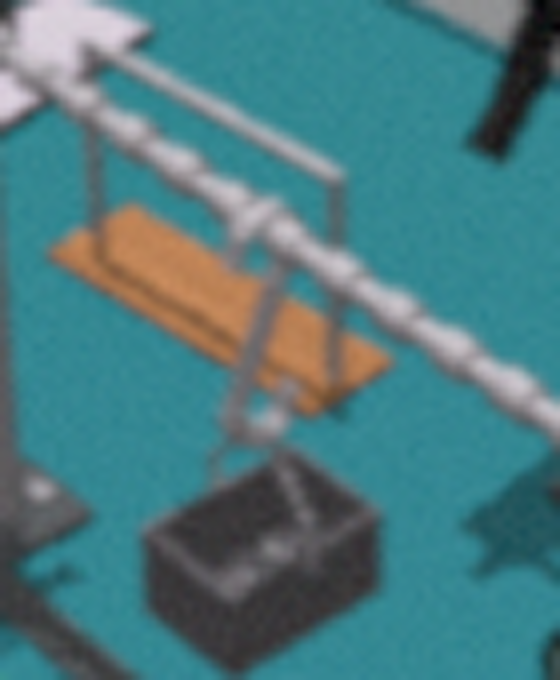

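Still (the frame differences are constant noise), level and clear of the robot, so I am handing it in.

```bash
python3 -c "
from h import *
print(r.close_job())"
```

```text
the job is handed in; nothing more can be done
None
```

The bin is hanging by its wire handle in the S-hook's lower curl, with the hook down in a rail groove. I handed the job in at about 34 s of the 72 s; no verdict was reported.

**What I did:** I took the hook off its stand and lowered it into the groove about 18 mm to the right of the rail's middle. It seated 47 mm below the bar's axis, as it should in a groove, with about 6 N of contact, and hung there by itself once I let go. I then gripped the bin by its side walls, lifted it level, passed the handle over the lower tip and lowered it until the hook took the weight. After that I released it and backed away.

**Last checks:**
- **Stillness:** 12 wrist pictures over about half a second showed only constant noise, so the bin was not swinging.
- **Position:** In the scene picture the bin looks level and the handle lies in the curl. I judged this by eye and did not measure the angle.
- **Robot:** The fingers were about 17 cm clear of the bin, with no force on the tool.
- **Bystanders:** I saw none shifted in the pictures, but I did not measure them.

**What went wrong on the way:**
- **Stand bar:** Lifting the hook off its stand, I went too high. The fingers pressed on the stand's bar with a wrist reading of about 54 N before I backed off. The limits are 120 N on the wrist and 40 N for the arm or gripper body. I believe only the fingers touched, but I could not confirm it.
- **Joint limit:** Later the last joint read −2.603 against its −2.6 limit for a moment, with a reading of about 30 N in free air. I moved away at once and turned the gripper half round. I don't know whether this counts as passing the range.

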